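Recharge the filter's media drawer from a scoop tray

TASK

Recharge the aquarium filter: carry the orange tray of ceramic media level by its arch and stand it on the loading shelf with its open end towards the drawer, let go, then take it by the rear bar and tip it until every piece has dropped into the open media drawer. Stand the empty tray back level on the loading shelf and push the drawer fully home until its catch seats it, spilling nothing and leaving the other things on the bench where they are.

Things in the scene. Friction and masses are not known exactly. Their poses are not given: they have to be found in the camera images.
- tray_arch (a point): orange scoop tray (170 mm long, 120 wide, walls 45 high; about 0.5 kg loaded): middle of its carrying arch, a black crossbar over the tray's middle, 14 mm thick along the tray's x, 16 high, 120 clear along y between steel uprights, centre 130 mm above the underside. The tray's x axis points from rear bar to pouring end, which is fully open, no lip; z up
- tray_mid (a point): centre of the same tray, 22.5 mm above its underside, 85 mm behind the pouring edge and 85 mm ahead of the back wall's outer face; same axes
- tray_bar: rear bar of the tray: a round black roller 12 mm thick, 74 mm long, turning freely on a steel pin between two arms; its centre, 122 mm behind the tray's middle and 34 mm above the underside. It runs along the tray's y, with 31 mm of free space to the tray's back wall. Gripped by it, the tray swings freely about it, so the tray tips about the shelf's edge as the bar is raised in an arc
- shelf_edge (a point): middle of the aluminium loading shelf's drawer-side edge, on its flat top, 100 mm above the bench. Frame as the filter: +x into the housing, +y away from the drawer. The shelf reaches 178 mm along +y, 75 mm either way along x. A tray standing with its x along -y, pouring edge 5 to 25 mm past this edge, pours into the open drawer when its rear bar is lifted until it leans 60 to 75 degrees
- face (a point): middle of the filter housing's front face opening, 60 mm above the bench; +x goes into the housing, which is 254 mm wide, 230 mm deep and 125 mm high with a clear dome pot up to 217 mm on its roof (130 to 200 mm in from the face)
- drawer_in (a point): point on the inner floor of the media drawer (27 mm above the bench), just behind its front panel, in the middle of its width; same axes as face. The inside runs 0 to 193 mm along +x and 95 mm either way along y; the white side walls' tops are 82 mm above the bench
- drawer_front (a point): outer face of the drawer's blue front panel, mid-width, 75 mm above the bench; the panel is 230 mm wide, 12 mm thick, from 20 to 90 mm above the bench. A black pull ledge (90 mm wide) sticks out 14 mm from the face at 45 to 55 mm above the bench, so push the face above it, anywhere along its width (a tray left on the shelf overhangs the left part). Same axes as face: it goes home along +x
- drawer (a joint): how far the media drawer is open, m: 0 home, 0.18 fully out. It slides with about 2 N of friction; over the last 15 mm a spring catch resists with about 10 N, then, within 6 mm of home, pulls it in against the stop. Short of that it springs back out
- media0_mid (a point): centre of filter-media piece 0: chunky ceramic barrel, terracotta, 32 mm across, 30 mm tall, 30 g, loose in the tray
- media1_mid (a point): centre of filter-media piece 1: chunky ceramic barrel, white, 32 mm across, 30 mm tall, 30 g, loose in the tray
- media2_mid (a point): centre of filter-media piece 2: chunky ceramic barrel, terracotta, 32 mm across, 30 mm tall, 30 g, loose in the tray
- media3_mid (a point): centre of filter-media piece 3: chunky ceramic barrel, white, 32 mm across, 30 mm tall, 30 g, loose in the tray
- media4_mid (a point): centre of filter-media piece 4: chunky ceramic barrel, terracotta, 32 mm across, 30 mm tall, 30 g, loose in the tray
- media5_mid (a point): centre of filter-media piece 5: chunky ceramic barrel, white, 32 mm across, 30 mm tall, 30 g, loose in the tray
- bottle: bystander: blue reagent bottle, 60 mm wide, 150 mm tall; its origin is under its middle
- jar: bystander: clear jar, 64 mm wide, 85 mm tall; its origin is under its middle
- cup: bystander: open grey cup, 72 mm wide, 80 mm tall; its origin is under its middle
- brush: bystander: cleaning brush lying flat; its origin is near its middle, on the underside
- spanner: bystander: steel spanner lying flat; its origin is near its middle, on the underside

How it is judged:
By the outcome, as a careful person would: the job done as asked, in the order asked, and still so for the second after the job is handed in, with the robot touching nothing.
It also fails if it takes over 72 s, if anything falls off the work surface, if the arm or the gripper's body presses on something with over 40 N, if the wrist force passes 120 N, or if a joint passes its speed limit or range.

ROBOT

A 6-joint arm with a two-finger parallel gripper is mounted at the origin on the work surface. World frame = base frame: x ahead of the robot, y to its left, z up, the work surface at z = 0. Lengths are in mm, angles in rad, forces in N, time in s.
With the tool pointing down it reaches from about 425 to 950 mm from the base axis. Payload 3.5 kg.
Tool frame: the origin (TCP) lies midway between the tips of the shut fingers; the grasp point (between the pads) lies r.grip_point_offset behind it (r.grip_point_offset is the distance from the TCP to the grasp point, in mm); x points along the fingers, z is the direction in which the jaws open and shut, and the axes are right-handed (so a half turn about x gives the same grasp; the last joint's range is limited). The gripper opens to 85 mm and grips with 20 to 120 N. Pads are 22 mm wide; open, the fingers measure 114 mm over their backs; the gripper's body (76 mm by 85 mm) begins 54 mm behind the grasp point. The pads swing forward as they close: fully open they stand 13 mm farther back than shut.
Start: joints at [-1.359, 0.286, 1.577, -0, 1.279, -0.15], TCP at [238.944, -631.278, 231.325] pointing down, gripper open.
Joint ranges: [-2.77, 2.77], [-0.9, 2.22], [0.21, 2.48], [-1.53, 4.67], [0.24, 2.81], [-2.84, 2.84]. Speed limits (rad/s): [2.79, 2.79, 3.14, 3.14, 3.14, 3.14].

INTERFACE

Orientations are given as [roll, pitch, yaw] about the fixed x, y, z axes, in that order (R = Rz(yaw) Ry(pitch) Rx(roll)).
In Python, from workcell import read_state, eyes, workorder, finder, r gives the robot as it stands. The module is installed in compiled form; this text tells all that it offers.
- The arm moves only by the tool carry_out, never from a script. Its argument "plan" is a list of rows, each a list of 6 numbers: the shift along the tool's x, y, z in cm, then the turn, a rotation vector about the tool's x, y, z in degrees. In form: [[tx, ty, tz, ax, ay, az], ...]. A call has 1 to 20 rows; each row shifts and turns the pose as measured when the row begins, along the tool's axes as they then stand; what a row does not reach is not made up. A row lasts 1/10 s, in which the tool goes at most 50 mm and 8.59 degrees, less where a joint would pass 70% of its speed; a pose out of reach is approached as far as the arm can. A call is refused whole if a number of a shift passes 5 or a number of a turn 8.59, either way. A call with a gripper value outside its range is refused whole. "gripper" is the finger opening in cm, from 0 to 8.54, set as the call begins (left out, the last holds). The fingers move at their own pace and stop on an object; "newtons" is the grip in N (left out, the last holds). Time passes only in rows, so rows that do not move let the fingers close. It gives the time, the measured TCP pose, the force and the opening at its end, in the units of the state.
- read_state(): the state, without advancing time (a new reading comes with each control period).
- eyes.capture(name): name is "scene" or "top" or "wrist"; returns the picture (480x640x3 uint8, red, green, blue); there is no depth.
- eyes.camera_model(name): a dict with "fov_y" (degrees; the focal length in pixels is half the picture's height over the tangent of half this angle, whatever the lens; pixels are square), "cx", "cy" (the principal point, pixels), "pose" (4x4, takes a point from camera to world coordinates); the wrist camera has in their place "mount" (4x4, takes a point from camera to tool coordinates, whose origin is the TCP and whose axes are the tool frame's). Camera axes: x right, y down, z forward; pixel columns grow to the right and rows downward; lengths in mm; the calibration is good to about 2 mm. A picture is of the moment at which its call begins: read the wrist's pose just before it. camera_model takes no time and is no camera call.
- workorder.sign_off(): hands the job in, once; it reports no verdict.
Trained networks look in the newest picture that a camera, given by its name, has taken for a name from the list of things; names that differ only in an ending like _2 or _b are one class to them, and where a whole thing is asked for, a point or a joint stands for the part that bears it (a point fixed in the world has none). Each returns a list of dicts, best first, with "p" (0 to 1); they miss things now and then, are a little off and sometimes report something else, mostly with a low value. They report only what shows in the picture. A call takes as long as a camera call.
- finder.spot_in(camera, target): "xy" ([column, row] in pixels, amid what is visible of it).
The state is a dict: "t": time; "qpos": joint angles; "joint_velocities": joint speeds; "tau": joint torques, N m; "ee_pos": TCP position; "orientation": TCP orientation; "wrist_force": force on the tool from outside, world axes, zero at the start; "torque": the same for the moment, N m; "opening": finger opening in mm.
Only numpy, scipy, OpenCV 4.12 (cv2) and the standard library are available. Lean on these libraries where they do the work, as an engineer would, in place of code of your own. Each camera call takes 0.05 s, during which the arm holds its last target.

## Working session

There is one attempt and no reset: what is moved stays moved. The work goes in short steps, Python scripts to look and compute and a tool call to move; the robot and the scene stay as the last step left them, time stands still between calls to the robot, and variables do not carry over. Pictures are saved under pics/ and viewed, and the job is handed in when it is done.

Besides the shell and the picture viewer there is one more tool, called after ">>>" in YAML: its name, and indented under it one key for each argument. carry_out: Moves the arm, as the interface text tells. Its arguments: {"type":"object","properties":{"plan":{"type":"array"},"gripper":{"type":"number"},"newtons":{"type":"number"}},"required":["plan"]}

```bash
ls; mkdir -p pics; python3 - <<'E'
from workcell import read_state, eyes, workorder, finder, r
import cv2
print(read_state()); print(r.grip_point_offset)
for n in ("scene","top","wrist"):
    im=eyes.capture(n); cv2.imwrite(f"pics/{n}0.png",im[:,:,::-1])
    print(n,eyes.camera_model(n))
E
```

```text
pics
{'t': 0.0, 'qpos': array([-1.35898686e+00,  2.87233353e-01,  1.57820647e+00,  3.17533743e-05,
        1.27859520e+00, -1.50000703e-01]), 'joint_velocities': array([ 0.00015032, -0.0004083 ,  0.0008147 , -0.0007736 ,  0.00020262,
        0.00178509]), 'tau': array([-1.57266353e-03, -4.05986774e+01, -2.92627949e+01, -1.86964189e-04,
        5.85495494e-03,  1.39592807e-06]), 'ee_pos': array([ 238.82063773, -630.62539449,  229.88609406]), 'orientation': array([2.97915183, 1.56835376, 1.77015649]), 'wrist_force': array([ 1.08595958, -0.4621941 , -0.85334211]), 'torque': array([-0.03161282, -0.01896   ,  0.01334126]), 'opening': 85.33468253570388}
18.700000000000003
scene {'fov_y': 52.13069469874024, 'cx': 322.0233629510429, 'cy': 249.82983950496987, 'pose': array([[ 5.01763801e-01,  4.82261130e-01, -7.18092815e-01,
         1.39416543e+03],
       [ 8.64838061e-01, -2.95984724e-01,  4.05522098e-01,
        -4.35273060e+02],
       [-1.69769580e-02, -8.24510306e-01, -5.65592201e-01,
         7.98748316e+02],
       [ 0.00000000e+00,  0.00000000e+00,  0.00000000e+00,
         1.000000
[... 182 characters left out ...]
e+02],
       [-9.98837951e-01, -4.74707897e-02,  8.32302450e-03,
         4.22681839e+01],
       [ 1.58685457e-03, -2.04994877e-01, -9.78761760e-01,
         1.40941460e+03],
       [ 0.00000000e+00,  0.00000000e+00,  0.00000000e+00,
         1.00000000e+00]])}
wrist {'fov_y': 67.23966462910643, 'cx': 320.54799238246085, 'cy': 245.1800498002751, 'mount': array([[-5.96943399e-04, -2.82839962e-01,  9.59166930e-01,
        -1.42395525e+02],
       [-1.32427405e-04, -9.59167070e-01, -2.82840086e-01,
         7.21453076e+01],
       [ 9.99999813e-01, -2.95859510e-04,  5.35112689e-04,
        -2.64899916e-01],
       [ 0.00000000e+00,  0.00000000e+00,  0.00000000e+00,
         1.00000000e+00]])}
```

View pics/scene0.png

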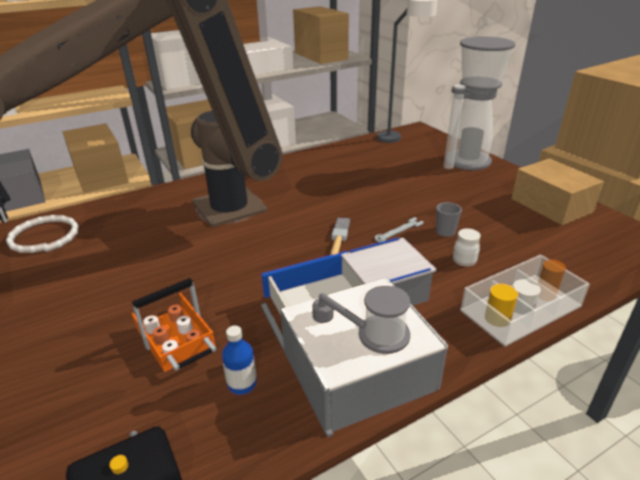

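View pics/top0.png

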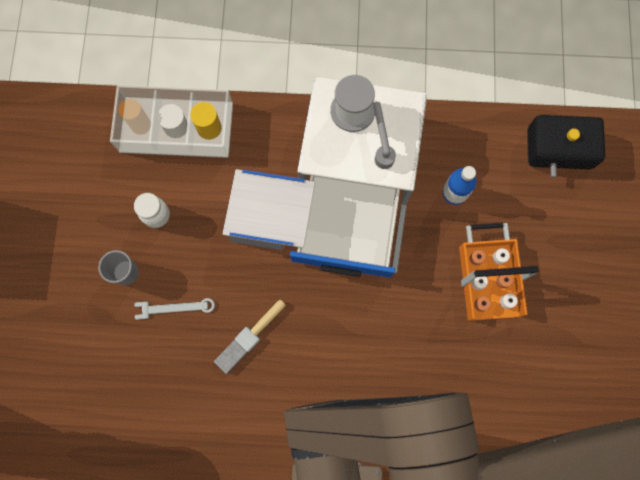

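View pics/wrist0.png

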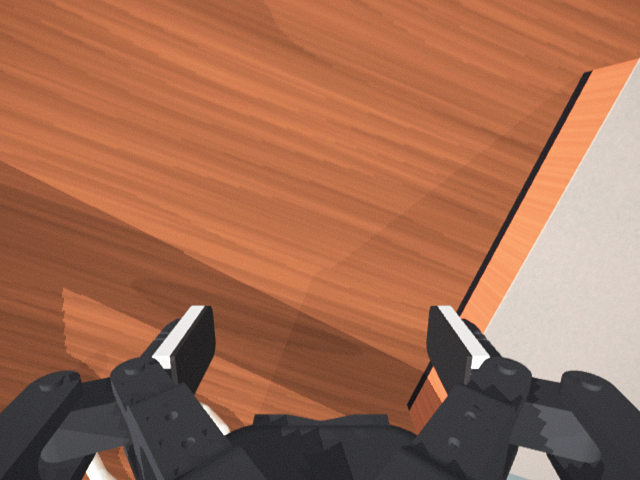

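```bash
cat > h.py <<'E'
import numpy as np, cv2
from workcell import read_state, eyes, workorder, finder, r
from scipy.spatial.transform import Rotation as Ro
def cam(n, st=None):
    m=eyes.camera_model(n); f=240/np.tan(np.radians(m['fov_y'])/2)
    if n=='wrist':
        T=np.eye(4); T[:3,:3]=Ro.from_euler('xyz',st['orientation']).as_matrix(); T[:3,3]=st['ee_pos']
        P=T@m['mount']
    else: P=m['pose']
    return f,m['cx'],m['cy'],P
def at_z(n,xy,z,st=None):
    f,cx,cy,P=cam(n,st)
    d=P[:3,:3]@np.array([(xy[0]-cx)/f,(xy[1]-cy)/f,1]); o=P[:3,3]
    return o+d*(z-o[2])/d[2]
def proj(n,p,st=None):
    f,cx,cy,P=cam(n,st); q=P[:3,:3].T@(np.asarray(p,float)-P[:3,3])
    return np.array([cx+f*q[0]/q[2],cy+f*q[1]/q[2]])
def tri(obs):
    # obs list of (camname, xy, st)
    A=np.zeros((3,3));b=np.zeros(3)
    for n,xy,st in obs:
        f,cx,cy,P=cam(n,st)
        d=P[:3,:3]@np.array([(xy[0]-cx)/f,(xy[1]-cy)/f,1]); d/=np.linalg.norm(d)
        M=np.eye(3)-np.outer(d,d); A+=M;b+=M@P[:3,3]
    return np.linalg.solve(A,b)
E
python3 - <<'E'
from h import *
Z=dict(tray_arch=130,tray_mid=22.5,tray_bar=34,shelf_edge=100,face=60,drawer_in=27,drawer_front=75,drawer=60,bottle=75,jar=42,cup=40,brush=10,spanner=3)
for i in range(6): Z[f'media{i}_mid']=20
for c in ('top','scene'):
    eyes.capture(c)
    for k in Z:
        for o in finder.spot_in(c,k)[:2]:
            print(c,k,np.round(o['xy'],1),round(o['p'],2),at_z(c,o['xy'],Z[k]).round(0)[:2])
t=cv2.imread('pics/top0.png')
cv2.imwrite('pics/t_a.png',cv2.resize(t[70:280,210:430],None,fx=3.5,fy=2.8*1.25//0.01*0.01 if 0 else 3.5/1.25,interpolation=cv2.INTER_CUBIC) if 0 else cv2.resize(t[155:280,215:415],None,fx=4,fy=4,interpolation=cv2.INTER_CUBIC))
cv2.imwrite('pics/t_b.png',cv2.resize(t[210:330,440:560],None,fx=5,fy=5,interpolation=cv2.INTER_CUBIC))
E
```

```text
top tray_arch [488.8 273.1] 0.56 [ 504. -295.]
top tray_arch [481.9 303.3] 0.44 [ 440. -280.]
top tray_mid [490.5 273.3] 0.67 [ 524. -327.]
top tray_bar [484.9 222. ] 0.71 [ 640. -312.]
top shelf_edge [341.  184.2] 0.87 [692.  21.]
top shelf_edge [348.2 231. ] 0.5 [587.   1.]
top face [342.  188.3] 0.69 [696.  17.]
top drawer_in [351.  228.5] 0.88 [611.  -8.]
top drawer_in [507.8 301.7] 0.53 [ 460. -364.]
top drawer_front [348.7 229.2] 0.59 [598.  -1.]
top drawer_front [499.3 277.3] 0.23 [ 506. -332.]
top drawer [351.5 231.4] 0.76 [597.  -8.]
top bottle [461.7 187. ] 0.63 [ 707. -250.]
top jar [150.4 210.9] 0.6 [627. 450.]
top jar [350.2 229.4] 0.15 [606.  -6.]
top cup [117.4 267.1] 0.94 [494. 511.]
top brush [166.8 306.8] 0.71 [414. 399.]
top brush [243.4 343.1] 0.68 [341. 221.]
top spanner [172.4 307. ] 0.55 [415. 388.]
top media0_mid [479.9 257.7] 0.64 [ 559. -304.]
top media1_mid [479.4 282.5] 0.72 [ 502. -303.]
top media2_mid [483.  300.8] 0.58 [ 461. -311.]
top media2_mid [476.8 258.4] 0.21 [ 557. -297.]
top media3_mid [499.5 254.8] 0.54 [ 568. -349.]
top media3_mid [477.9 260.
[... 771 characters left out ...]
.   5.]
scene drawer [178.2 331.6] 0.37 [ 564. -327.]
scene bottle [237.3 362.4] 0.86 [ 726. -254.]
scene jar [466.9 247.4] 0.67 [630. 449.]
scene jar [400.3 230.6] 0.53 [467. 348.]
scene cup [447.9 215.3] 0.77 [470. 525.]
scene cup [160.9 335.3] 0.69 [ 533. -360.]
scene brush [337.  234.8] 0.67 [348. 208.]
scene spanner [399.3 227.7] 0.59 [404. 396.]
scene media0_mid [195.3 337.1] 0.58 [ 556. -293.]
scene media1_mid [185.5 323. ] 0.55 [ 499. -298.]
scene media2_mid [174.8 312.9] 0.76 [ 452. -309.]
scene media3_mid [175.  344.5] 0.46 [ 555. -339.]
scene media4_mid [164.2 336. ] 0.71 [ 516. -352.]
scene media5_mid [398.7 228.9] 0.7 [430. 373.]
scene media5_mid [152.5 326.2] 0.49 [ 470. -367.]
```

View pics/t_a.png

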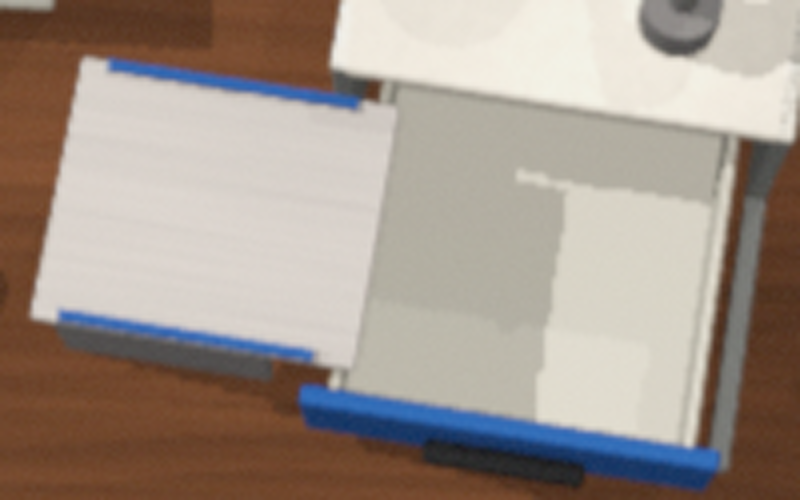

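View pics/t_b.png

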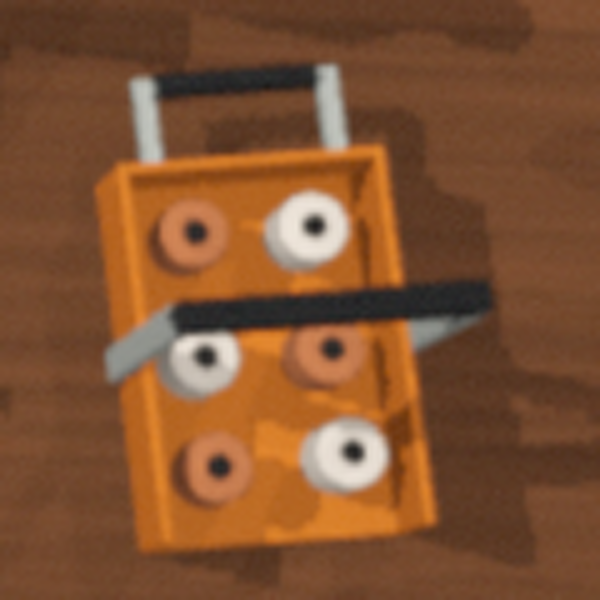

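```bash
cat > fit.py <<'E'
from h import *
from scipy.optimize import least_squares
def fit(c,loc,px,x0,st=None):
    loc=np.array(loc,float);px=np.array(px,float)
    def w(v):
        R=Ro.from_euler('z',v[2]).as_matrix(); return loc@R.T+[v[0],v[1],0]
    def res(v): return np.concatenate([proj(c,p,st)-q for p,q in zip(w(v),px)])
    s=least_squares(res,x0,x_scale=[10,10,.1]); return s.x,s.fun.reshape(-1,2)
E
python3 - <<'E'
from fit import *
b=lambda *p:[(440+x/5-.4,210+y/5-.4) for x,y in p]
a=lambda *p:[(215+x/4-.4,155+y/4-.4) for x,y in p]
v,e=fit('top',[(-85,-60,45),(-85,-60,0),(-85,60,45),(85,-60,0),(-122,0,36),(0,-60,132),(0,60,132)],
 b((120,163),(97,187),(385,147),(140,550),(237,80),(173,316),(490,295)),[520,-325,3.1])
print('tray',v.round(3));print(e.round(1))
# shelf local: origin edge mid, x into housing, y away from drawer
v,e=fit('top',[(75,0,100),(-75,0,100),(75,178,100),(-75,178,100)],a((397,107),(353,370),(82,57),(32,318)),[650,70,0.1])
print('shelf',v.round(3));print(e.round(1))
# drawer front: panel top corners z=90 ; local origin outer face mid
v,e=fit('top',[(0,115,90),(0,-115,90),(12,115,90),(12,-115,90)],a((305,403),(713,467),(303,386),(719,453)),[560,0,0.1])
print('front',v.round(3));print(e.round(1))
# housing roof front edge z=125
v,e=fit('top',[(0,127,125),(0,-127,125)],a((333,66),(793,138)),[760,0,-.1]); print('face',v,e)
for c,d in (('top',1),('scene',1)):pass
s=cv2.imread('pics/scene0.png')
cv2.imwrite('pics/s_a.png',cv2.resize(s[235:335,250:440],None,fx=4,fy=4,interpolation=cv2.INTER_CUBIC))
cv2.imwrite('pics/s_b.png',cv2.resize(s[270:380,120:230],None,fx=5,fy=5,interpolation=cv2.INTER_CUBIC))
E
```

```text
tray [ 509.892 -330.338    3.256]
[[-0.1  0. ]
 [ 0.2 -0.5]
 [-0.1 -0.2]
 [-0.1  0.2]
 [ 0.  -0. ]
 [ 3.2  0. ]
 [-3.   0.5]]
shelf [ 6.21819e+02  8.76810e+01 -1.12000e-01]
[[ 0.6 -0.1]
 [ 0.3 -0.1]
 [-0.2  0.1]
 [-0.7  0.1]]
front [ 5.15851e+02  1.16840e+01 -1.12000e-01]
[[-1.9  0.4]
 [ 1.5  1.1]
 [-0.4 -0.8]
 [ 0.8 -0.8]]
face [ 6.95115360e+02 -9.19672407e+00 -1.13989089e-01] [[-0.61158271 -0.11047906]
 [ 0.60813948  0.08484508]]
```

View pics/s_a.png

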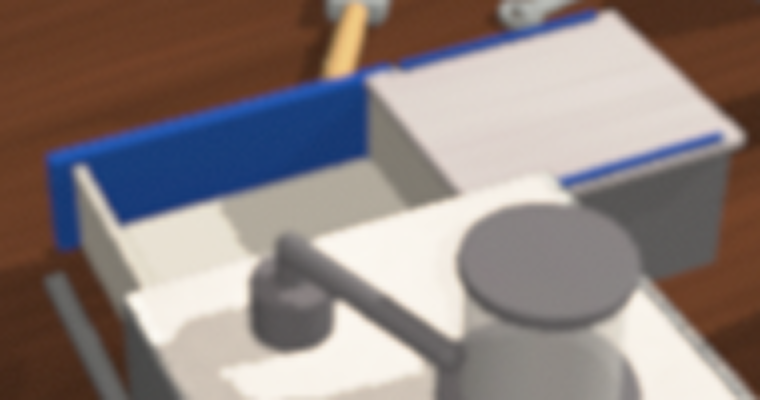

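View pics/s_b.png

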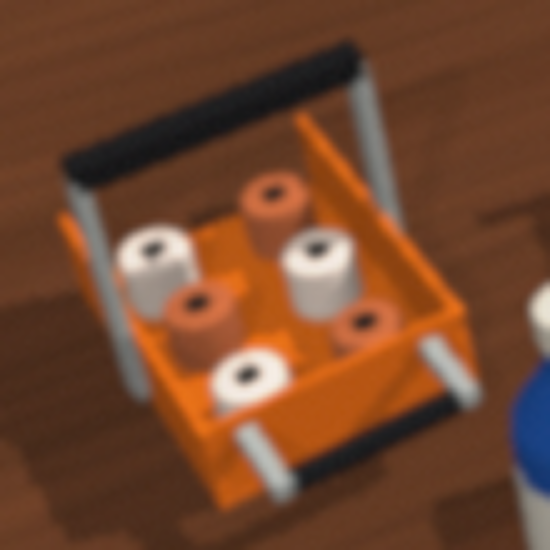

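```bash
cat >> h.py <<'E'
def pose():
    s=read_state(); return s['ee_pos'],Ro.from_euler('xyz',s['orientation']),s
def down(yaw_z):
    # tool pointing down with tool z axis along world angle yaw_z
    z=np.array([np.cos(yaw_z),np.sin(yaw_z),0]);x=np.array([0,0,-1.]);y=np.cross(z,x)
    return Ro.from_matrix(np.c_[x,y,z])
def plan(tp,tR,n,ease=True,dec=2):
    p,R,s=pose(); u=np.linspace(0,1,n+1)
    if ease: u=0.5*u+0.5*(u*u*(3-2*u)) if ease=='half' else u*u*(3-2*u)
    rv=(R.inv()*tR).as_rotvec(); out=[]
    for i in range(n):
        Ra=R*Ro.from_rotvec(rv*u[i]); du=u[i+1]-u[i]
        t=Ra.inv().apply((np.asarray(tp)-p)*du)/10
        out.append([*t.round(dec),*np.degrees(rv*du).round(1)])
    print('dist',np.round(np.asarray(tp)-p,1),'rotvec deg',np.degrees(rv).round(1))
    print(str([[float(v)+0 for v in o] for o in out]).replace(' ',''))
E
python3 - <<'E'
from fit import *
p,R,s=pose(); z=R.as_matrix()[:,2]; print('tool axes\n',R.as_matrix().round(3)); print('z ang',np.arctan2(z[1],z[0]))
yaw=3.256
for q in ((0,0,130),(0,-66,138),(0,66,138),(-122,0,34),(-85,60,45),(-85,-60,45)):
    w=Ro.from_euler('z',yaw).apply(q)+[509.9,-330.3,0]; xs=proj('scene',w); print(q,w.round(1),xs.round(1),((xs-[120,270])*5+2).round(0))
E
```

```text
tool axes
 [[-0.     0.935  0.354]
 [ 0.     0.354 -0.935]
 [-1.    -0.    -0.   ]]
z ang -1.2090327696142125
(0, 0, 130) [ 509.9 -330.3  130. ] [163.3 293.5] [218. 119.]
(0, -66, 138) [ 502.4 -264.7  138. ] [191.2 278.9] [358.  47.]
(0, 66, 138) [ 517.4 -395.9  138. ] [132.1 302.9] [ 62. 167.]
(-122, 0, 34) [ 631.1 -316.4   34. ] [194.6 358.3] [375. 443.]
(-85, 60, 45) [ 601.2 -380.2   45. ] [159.4 357.2] [199. 438.]
(-85, -60, 45) [ 587.5 -261.    45. ] [212.  332.3] [462. 313.]
```

```bash
python3 - <<'E'
from h import *
plan([509.9,-330.3,225],down(0.114),16,dec=1)
E
```

```text
dist [271.  301.   -6.3] rotvec deg [-75.8  -0.   -0. ]
[[0.0,0.4,-0.2,-0.9,0.0,0.0],[0.0,1.2,-0.6,-2.4,0.0,0.0],[0.0,1.8,-0.8,-3.7,0.0,0.0],[0.0,2.4,-0.9,-4.8,0.0,0.0],[0.0,3.0,-0.8,-5.7,0.0,0.0],[0.1,3.4,-0.6,-6.4,0.0,0.0],[0.1,3.7,-0.2,-6.8,0.0,0.0],[0.1,3.8,0.2,-7.1,0.0,0.0],[0.1,3.7,0.7,-7.1,0.0,0.0],[0.1,3.5,1.1,-6.8,0.0,0.0],[0.1,3.1,1.4,-6.4,0.0,0.0],[0.0,2.6,1.6,-5.7,0.0,0.0],[0.0,2.1,1.5,-4.8,0.0,0.0],[0.0,1.5,1.3,-3.7,0.0,0.0],[0.0,0.9,0.9,-2.4,0.0,0.0],[0.0,0.3,0.3,-0.9,0.0,0.0]]
```

>>> carry_out:
  plan:
    - [0, 0.4, -0.2, -0.9, 0, 0]
    - [0, 1.2, -0.6, -2.4, 0, 0]
    - [0, 1.8, -0.8, -3.7, 0, 0]
    - [0, 2.4, -0.9, -4.8, 0, 0]
    - [0, 3.0, -0.8, -5.7, 0, 0]
    - [0, 3.4, -0.6, -6.4, 0, 0]
    - [0, 3.7, -0.2, -6.8, 0, 0]
    - [0.1, 3.8, 0.2, -7.1, 0, 0]
    - [0.1, 3.7, 0.7, -7.1, 0, 0]
    - [0.1, 3.5, 1.1, -6.8, 0, 0]
    - [0.1, 3.1, 1.4, -6.4, 0, 0]
    - [0, 2.6, 1.6, -5.7, 0, 0]
    - [0, 2.1, 1.5, -4.8, 0, 0]
    - [0, 1.5, 1.3, -3.7, 0, 0]
    - [0, 0.9, 0.9, -2.4, 0, 0]
    - [0, 0.3, 0.3, -0.9, 0, 0]
  gripper: 6

```text
t: 3.75
ee_pos: [512.9, -294.9, 228.6]
orientation: [0.231, 1.566, 0.429]
wrist_force: [-1.1, -0.6, 0.1]
opening: 59.8
```

```bash
python3 - <<'E'
from h import *
plan([509.9,-330.3,225],down(0.114),4,dec=2)
p,R,s=pose(); im=eyes.capture('wrist'); cv2.imwrite('pics/w1.png',im[:,:,::-1])
for k in('tray_arch','tray_bar','tray_mid'): print(k,[(o['xy'],o['p']) for o in finder.spot_in('wrist',k)][:2])
for q in ((0,0,138),(0,-66,138),(0,66,138),(-122,0,34),(-85,60,45),(-85,-60,45)):
    w=Ro.from_euler('z',3.256).apply(q)+[509.9,-330.3,0]; print(q,proj('wrist',w,s).round(1))
print(s['t'],s['ee_pos'])
E
```

```text
dist [ -3.  -35.4  -3.6] rotvec deg [ 4.8  0.2 -0.1]
[[0.05,-0.53,-0.15,0.7,0.0,0.0],[0.12,-1.18,-0.32,1.6,0.1,0.0],[0.12,-1.19,-0.29,1.6,0.1,0.0],[0.06,-0.54,-0.12,0.7,0.0,0.0]]
tray_arch [([317.4, 251.2], 0.77)]
tray_bar [([431.0, 259.8], 0.8), ([564.6, 221.3], 0.42)]
tray_mid [([316.5, 253.1], 0.74)]
(0, 0, 138) [305.6 296.6]
(0, -66, 138) [312.9 203.7]
(0, 66, 138) [299.4 376.9]
(-122, 0, 34) [432.7 261.8]
(-85, 60, 45) [389.3 319. ]
(-85, -60, 45) [407.3 200.3]
3.75 [ 512.87366517 -294.85849024  228.55075806]
```

View pics/w1.png

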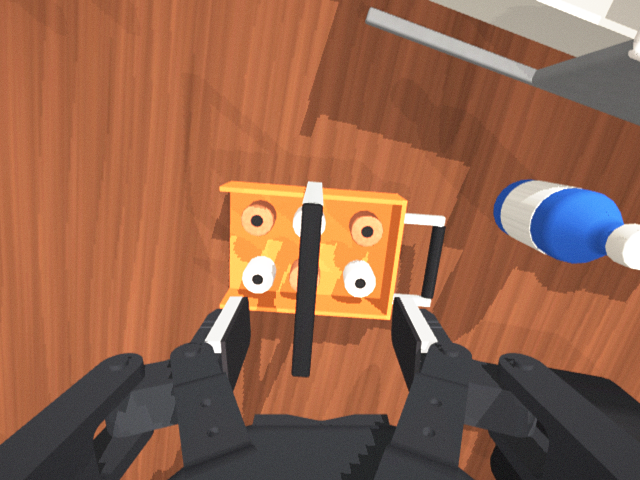

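>>> carry_out:
  plan:
    - [0, -0.8, -0.2, 1.0, 0, 0]
    - [0.1, -1.2, -0.3, 1.6, 0.1, 0]
    - [0.1, -1.0, -0.2, 1.4, 0, 0]
    - [0, -0.4, -0.1, 0.6, 0, 0]
    - [0, 0, 0, 0, 0, 0]

```text
t: 4.45
ee_pos: [507.2, -338.9, 226.0]
orientation: [-0.003, 1.57, 0.096]
wrist_force: [0.1, 0.0, -0.2]
opening: 59.7
```

```bash
python3 - <<'E'
from h import *
plan([509.9,-330.3,111.5],down(0.114),8,dec=2)
E
```

```text
dist [   2.7    8.6 -114.5] rotvec deg [-0.9  0.1  0. ]
[[0.49,0.04,0.01,0.0,0.0,0.0],[1.3,0.09,0.04,-0.1,0.0,0.0],[1.83,0.13,0.06,-0.1,0.0,0.0],[2.1,0.15,0.06,-0.2,0.0,0.0],[2.1,0.15,0.07,-0.2,0.0,0.0],[1.83,0.13,0.06,-0.1,0.0,0.0],[1.3,0.09,0.04,-0.1,0.0,0.0],[0.49,0.04,0.02,0.0,0.0,0.0]]
```

>>> carry_out:
  plan:
    - [0.5, 0.1, 0, -0.2, 0, 0]
    - [1.2, 0.2, 0.1, -0.3, 0, 0]
    - [1.6, 0.2, 0.1, -0.2, 0, 0]
    - [1.8, 0.2, 0, 0, 0, 0]
    - [1.6, 0, 0, 0, 0, 0]
    - [1.2, 0, 0, 0, 0, 0]
    - [0.8, 0, 0, 0, 0, 0]
    - [0.5, 0, 0, 0, 0, 0]
    - [0, 0, 0, 0, 0, 0]
    - [0, 0, 0, 0, 0, 0]

```text
t: 5.45
ee_pos: [507.5, -327.2, 122.8]
orientation: [1.987, 1.565, 2.102]
wrist_force: [0.2, 0.2, 1.4]
opening: 60.0
```

```bash
python3 - <<'E'
from h import *
plan([509.9,-330.3,111.5],down(0.114),2,dec=2)
p,R,s=pose(); im=eyes.capture('wrist'); cv2.imwrite('pics/w2.png',im[:,:,::-1])
for q in ((0,0,138),(0,-66,138),(0,66,138)):
    w=Ro.from_euler('z',3.256).apply(q)+[509.9,-330.3,0]; print(q,proj('wrist',w,s).round(1))
E
```

```text
dist [  2.4  -3.1 -11.3] rotvec deg [ 0.1 -0.1 -0.3]
[[0.57,-0.17,0.1,0.0,-0.1,-0.2],[0.57,-0.17,0.1,0.0,-0.1,-0.2]]
(0, 0, 138) [324.9 336.6]
(0, -66, 138) [325.6 166.9]
(0, 66, 138) [324.4 467.8]
```

View pics/w2.png

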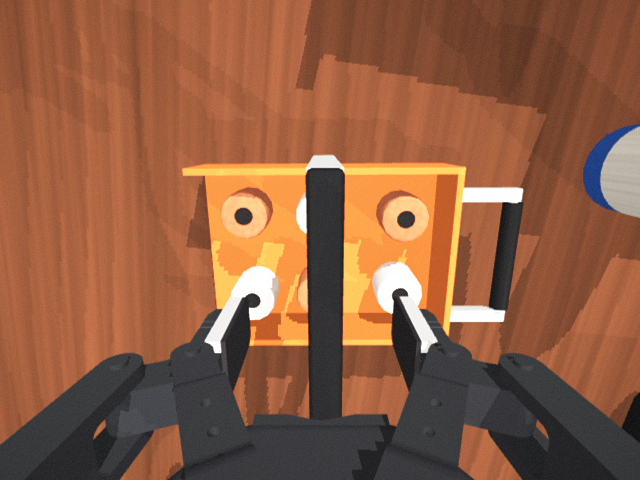

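>>> carry_out:
  plan:
    - [0.5, -0.1, 0.1, 0, 0, 0]
    - [0.5, -0.1, 0.1, 0, -0.1, -0.2]
    - [0, 0, 0, 0, 0, 0]
    - [0, 0, 0, 0, 0, 0]

```text
t: 5.9
ee_pos: [511.0, -330.3, 114.5]
orientation: [-0.637, 1.568, -0.523]
wrist_force: [0.2, -0.2, 0.4]
opening: 59.9
```

>>> carry_out:
  plan:
    - [0, 0, 0, 0, 0, 0]
    - [0, 0, 0, 0, 0, 0]
    - [0, 0, 0, 0, 0, 0]
    - [0, 0, 0, 0, 0, 0]
    - [0, 0, 0, 0, 0, 0]
    - [0, 0, 0, 0, 0, 0]
    - [0, 0, 0, 0, 0, 0]
    - [0, 0, 0, 0, 0, 0]
  gripper: 0
  newtons: 80

```text
t: 6.7
ee_pos: [510.6, -330.5, 114.5]
orientation: [-0.786, 1.568, -0.672]
wrist_force: [-1.9, -0.3, 0.1]
opening: 12.6
```

>>> carry_out:
  plan:
    - [-0.2, 0, 0, 0, 0, 0]
    - [-0.4, 0, 0, 0, 0, 0]
    - [-0.6, 0, 0, 0, 0, 0]
    - [-0.8, 0, 0, 0, 0, 0]
    - [-1.0, 0, 0, 0, 0, 0]
    - [-1.2, 0, 0, 0, 0, 0]
    - [-1.4, 0, 0, 0, 0, 0]
    - [-1.5, 0, 0, 0, 0, 0]
    - [-1.5, 0, 0, 0, 0, 0]
    - [-1.5, 0, 0, 0, 0, 0]
    - [-1.4, 0, 0, 0, 0, 0]
    - [-1.2, 0, 0, 0, 0, 0]
    - [-1.0, 0, 0, 0, 0, 0]
    - [-0.8, 0, 0, 0, 0, 0]
    - [-0.6, 0, 0, 0, 0, 0]
    - [-0.4, 0, 0, 0, 0, 0]
    - [-0.2, 0, 0, 0, 0, 0]
    - [0, 0, 0, 0, 0, 0]

```text
t: 8.5
ee_pos: [509.2, -328.8, 283.1]
orientation: [2.101, 1.568, 2.216]
wrist_force: [0.5, 0.3, -4.4]
opening: 12.3
```

```bash
python3 - <<'E'
from h import *
print(pose()[2])
plan([629.6,157.3,285],down(1.459),36,dec=1)
im=eyes.capture('scene'); cv2.imwrite('pics/s2.png',im[:,:,::-1])
E
```

```text
{'t': 8.5, 'qpos': array([-7.40806119e-01,  1.01773173e-01,  1.69550907e+00,  4.97353489e-04,
        1.34690439e+00, -8.55766860e-01]), 'joint_velocities': array([-0.00026343,  0.00464995,  0.00741907,  0.00064641, -0.00056583,
       -0.00377123]), 'tau': array([ 1.94483291e-02, -3.66382456e+01, -3.23245168e+01,  4.22449596e-02,
       -2.24013042e-03, -1.80849438e-03]), 'ee_pos': array([ 509.17178099, -328.77400082,  283.07719425]), 'orientation': array([2.10111991, 1.56815743, 2.21596959]), 'wrist_force': array([ 0.50264892,  0.32052503, -4.43415968]), 'torque': array([ 0.02163173,  0.0538523 , -0.00943704]), 'opening': 12.32565250381784}
dist [120.4 486.1   1.9] rotvec deg [-77.    0.   -0.2]
[[0.0,0.1,0.0,-0.2,0.0,0.0],[0.0,0.3,0.1,-0.5,0.0,0.0],[0.0,0.5,0.2,-0.8,0.0,0.0],[0.0,0.7,0.3,-1.1,0.0,0.0],[0.0,0.8,0.4,-1.4,0.0,0.0],[0.0,1.0,0.4,-1.7,0.0,0.0],[0.0,1.1,0.5,-1.9,0.0,0.0],[0.0,1.2,0.6,-2.1,0.0,0.0],[0.0,1.3,0.8,-2.3,0.0,0.0],[0.0,1.4,0.9,-2.5,0.0,0.0],[0.0,1.4,1.0,-2.7,0.0,0.0],[0.0,1.4,1.1,-2.8,0.0,0.0],[0.0,1.4,1.2,-2.9,0.0,0.0],[0.0,1.4,1.3,-3.0,0.0,0.0],[0.0,1.4,1.5,-3.1,0.0,0.0],[0.0,1.3,1.6,-3.1,0.0,0.0],[0.0,1.3,1.6,-3.2,0.0,0.0],[0.0,1.2,1.7,-3.2,0.0,0.0],[0.0,1.1,1.8,-3.2,0.0,0.0],[0.0,1.0,1.8,-3.2,0.0,0.0],[0.0,0.9,1.9,-3.1,0.0,0.0],[0.0,0.7,1.9,-3.1,0.0,0.0],[0.0,0.6,1.9,-3.0,0.0,0.0],[0.0,0.5,1.8,-2.9,0.0,0.0],[0.0,0.4,1.8,-2.8,0.0,0.0],[0.0,0.3,1.7,-2.7,0.0,0.0],[0.0,0.2,1.6,-2.5,0.0,0.0],[0.0,0.1,1.5,-2.3,0.0,0.0],[0.0,0.1,1.4,-2.1,0.0,0.0],[0.0,0.0,1.2,-1.9,0.0,0.0],[0.0,0.0,1.1,-1.7,0.0,0.0],[0.0,-0.1,0.9,-1.4,0.0,0.0],[0.0,-0.1,0.7,-1.1,0.0,0.0],[0.0,-0.1,0.5,-0.8,0.0,0.0],[0.0,0.0,0.3,-0.5,0.0,0.0],[0.0,0.0,0.1,-0.2,0.0,0.0]]
```

View pics/s2.png

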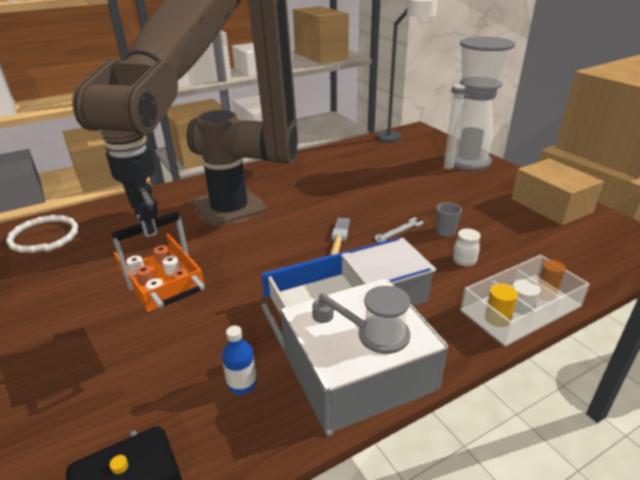

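>>> carry_out:
  plan:
    - [0, 0.1, 0, -0.2, 0, 0]
    - [0, 0.3, 0.1, -0.5, 0, 0]
    - [0, 0.5, 0.2, -0.8, 0, 0]
    - [0, 0.7, 0.3, -1.1, 0, 0]
    - [0, 0.8, 0.4, -1.4, 0, 0]
    - [0, 1.0, 0.4, -1.7, 0, 0]
    - [0, 1.1, 0.5, -1.9, 0, 0]
    - [0, 1.2, 0.6, -2.1, 0, 0]
    - [0, 1.3, 0.8, -2.3, 0, 0]
    - [0, 1.4, 0.9, -2.5, 0, 0]
    - [0, 1.4, 1.0, -2.7, 0, 0]
    - [0, 1.4, 1.1, -2.8, 0, 0]
    - [0, 1.4, 1.2, -2.9, 0, 0]
    - [0, 1.4, 1.3, -3.0, 0, 0]
    - [0, 1.4, 1.5, -3.1, 0, 0]
    - [0, 1.3, 1.6, -3.1, 0, 0]
    - [0, 1.2, 1.6, -3.2, 0, 0]
    - [0, 1.1, 1.7, -3.2, 0, 0]
    - [0, 1.0, 1.7, -3.2, 0, 0]
    - [0, 0.9, 1.8, -3.1, 0, 0]

```text
t: 10.55
ee_pos: [573.8, -20.2, 283.5]
orientation: [0.813, 1.564, 1.778]
wrist_force: [1.2, 0.3, -5.0]
opening: 12.2
```

```bash
python3 - <<'E'
from h import *
plan([629.6,157.3,285],down(1.459),16,dec=1,ease=False)
E
```

```text
dist [ 55.8 177.5   1.5] rotvec deg [-28.3   0.3  -0.2]
[[0.0,0.3,1.1,-1.8,0.0,0.0],[0.0,0.3,1.1,-1.8,0.0,0.0],[0.0,0.3,1.1,-1.8,0.0,0.0],[0.0,0.2,1.1,-1.8,0.0,0.0],[0.0,0.2,1.1,-1.8,0.0,0.0],[0.0,0.2,1.2,-1.8,0.0,0.0],[0.0,0.1,1.2,-1.8,0.0,0.0],[0.0,0.1,1.2,-1.8,0.0,0.0],[0.0,0.1,1.2,-1.8,0.0,0.0],[0.0,0.0,1.2,-1.8,0.0,0.0],[0.0,0.0,1.2,-1.8,0.0,0.0],[0.0,0.0,1.2,-1.8,0.0,0.0],[0.0,-0.1,1.2,-1.8,0.0,0.0],[0.0,-0.1,1.2,-1.8,0.0,0.0],[0.0,-0.2,1.2,-1.8,0.0,0.0],[0.0,-0.2,1.1,-1.8,0.0,0.0]]
```

>>> carry_out:
  plan:
    - [0, 0.7, 1.7, -3.0, 0, 0]
    - [0, 0.5, 1.7, -2.9, 0, 0]
    - [0, 0.4, 1.6, -2.7, 0, 0]
    - [0, 0.3, 1.5, -2.5, 0, 0]
    - [0, 0.2, 1.4, -2.3, 0, 0]
    - [0, 0.1, 1.3, -2.1, 0, 0]
    - [0, 0, 1.2, -1.8, 0, 0]
    - [0, 0, 1.0, -1.6, 0, 0]
    - [0, 0, 0.9, -1.4, 0, 0]
    - [0, -0.1, 0.7, -1.2, 0, 0]
    - [0, -0.1, 0.6, -0.9, 0, 0]
    - [0, -0.1, 0.4, -0.7, 0, 0]
    - [0, 0, 0.3, -0.5, 0, 0]
    - [0, 0, 0.2, -0.3, 0, 0]
    - [0, 0, 0, 0, 0, 0]
    - [0, 0, 0, 0, 0, 0]

```text
t: 12.15
ee_pos: [613.8, 139.2, 284.7]
orientation: [0.372, 1.564, 1.797]
wrist_force: [-0.2, 0.1, -5.1]
opening: 12.2
```

```bash
python3 - <<'E'
from h import *
plan([629.6,157.3,285],down(1.459),5,dec=2)
p,R,s=pose()
im=eyes.capture('wrist'); cv2.imwrite('pics/w3.png',im[:,:,::-1])
im=eyes.capture('top'); cv2.imwrite('pics/t3.png',im[:,:,::-1])
sh=np.array([621.8,87.7,0]);F=Ro.from_euler('z',-.112)
for q in ((-75,0,100),(75,0,100),(-75,178,100),(75,178,100)): print(q,proj('wrist',sh+F.apply(q),s).round(0))
E
```

```text
dist [15.8 18.1  0.3] rotvec deg [-1.9  0.4 -0.1]
[[0.0,-0.14,0.21,-0.2,0.0,0.0],[-0.01,-0.33,0.5,-0.5,0.1,0.0],[-0.01,-0.39,0.59,-0.6,0.1,0.0],[-0.01,-0.33,0.49,-0.5,0.1,0.0],[0.0,-0.14,0.21,-0.2,0.0,0.0]]
(-75, 0, 100) [260. 154.]
(75, 0, 100) [272. 309.]
(-75, 178, 100) [462. 147.]
(75, 178, 100) [451. 303.]
```

View pics/w3.png

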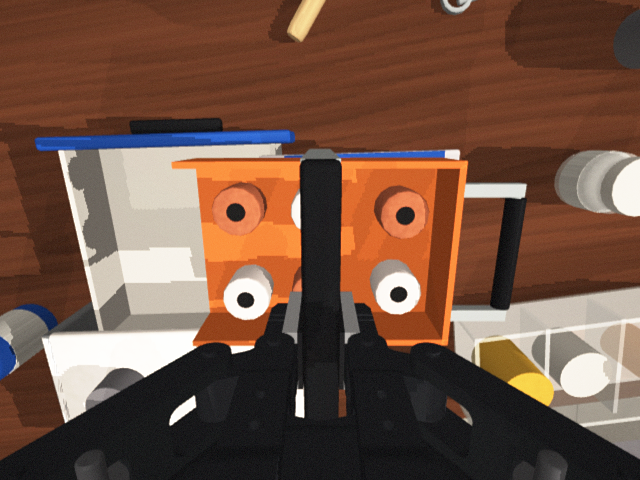

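View pics/t3.png

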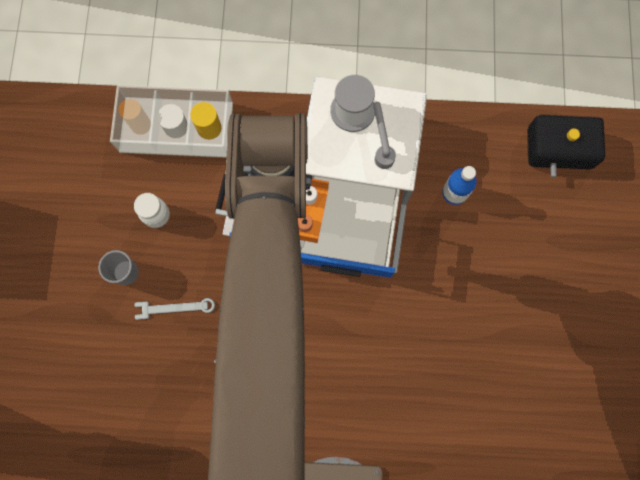

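>>> carry_out:
  plan:
    - [0, -0.2, 0.2, -0.2, 0, 0]
    - [0, -0.3, 0.4, -0.5, 0.1, 0]
    - [0, -0.4, 0.5, -0.5, 0.1, 0]
    - [0, -0.3, 0.4, -0.3, 0.1, 0]
    - [0, -0.1, 0.1, -0.1, 0, 0]
    - [0.2, 0, 0, 0, 0, 0]
    - [0.5, 0, 0, 0, 0, 0]
    - [0.8, 0, 0, 0, 0, 0]
    - [0.8, 0, 0, 0, 0, 0]
    - [0.7, 0, 0, 0, 0, 0]
    - [0.5, 0, 0, 0, 0, 0]
    - [0.2, 0, 0, 0, 0, 0]
    - [0, 0, 0, 0, 0, 0]
    - [0, 0, 0, 0, 0, 0]

```text
t: 13.65
ee_pos: [629.3, 154.0, 242.6]
orientation: [1.563, 1.566, 3.018]
wrist_force: [-0.1, 0.7, -5.2]
opening: 12.5
```

```bash
python3 - <<'E'
from h import *
plan([629.6,157.3,215],down(1.459),8,dec=2)
p,R,s=pose()
im=eyes.capture('wrist'); cv2.imwrite('pics/w4.png',im[:,:,::-1])
im=eyes.capture('scene'); cv2.imwrite('pics/s4.png',cv2.resize(im[200:350,240:460,::-1],None,fx=3.5,fy=3.5,interpolation=cv2.INTER_CUBIC))
sh=np.array([621.8,87.7,0]);F=Ro.from_euler('z',-.112)
for q in ((-75,0,100),(75,0,100),(-75,178,100),(75,178,100)): print(q,proj('wrist',sh+F.apply(q),s).round(0))
E
```

```text
dist [  0.3   3.3 -27.6] rotvec deg [-0.2  0.  -0.3]
[[0.12,0.0,0.01,0.0,0.0,0.0],[0.31,0.0,0.04,0.0,0.0,0.0],[0.44,0.0,0.05,0.0,0.0,0.0],[0.51,0.0,0.06,0.0,0.0,-0.1],[0.51,0.0,0.06,0.0,0.0,-0.1],[0.44,0.0,0.05,0.0,0.0,0.0],[0.31,0.0,0.04,0.0,0.0,0.0],[0.12,0.0,0.01,0.0,0.0,0.0]]
(-75, 0, 100) [232. 136.]
(75, 0, 100) [244. 315.]
(-75, 178, 100) [467. 135.]
(75, 178, 100) [448. 315.]
```

View pics/w4.png

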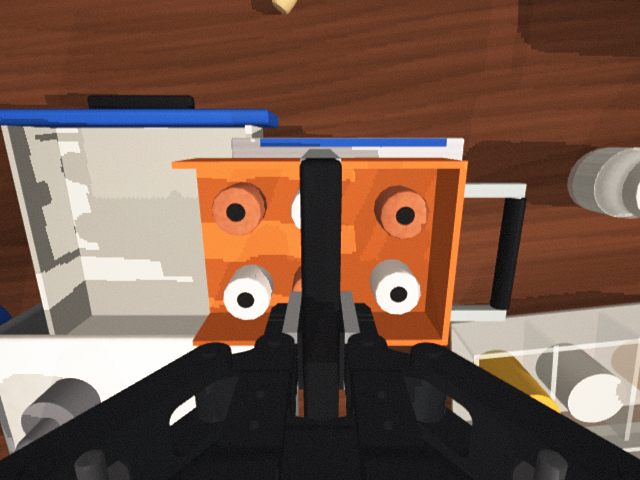

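View pics/s4.png

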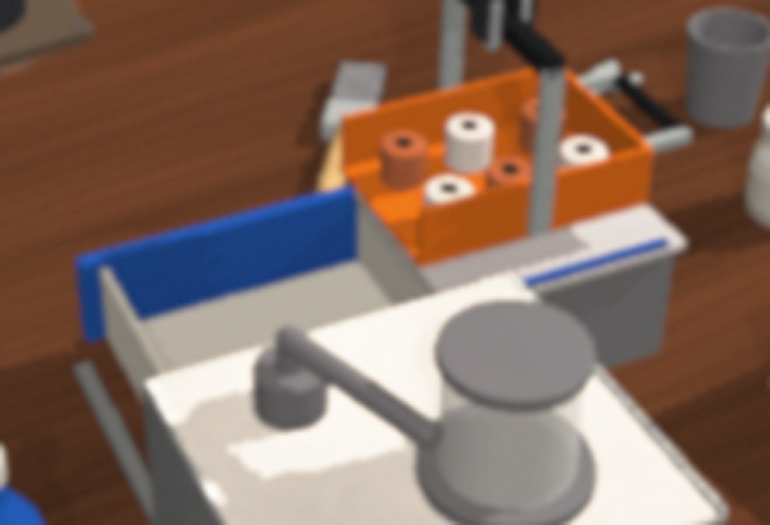

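>>> carry_out:
  plan:
    - [0.2, 0, 0.1, 0, 0, 0]
    - [0.4, 0, 0.1, 0, 0, -0.1]
    - [0.4, 0, 0.1, 0, 0, -0.2]
    - [0.4, 0, 0, 0, 0, 0]
    - [0.4, 0, 0, 0, 0, 0]
    - [0.3, 0, 0, 0, 0, 0]
    - [0.2, 0, 0, 0, 0, 0]
    - [0.1, 0, 0, 0, 0, 0]
    - [0.1, 0, 0, 0, 0, 0]
    - [0, 0, 0, 0, 0, 0]

```text
t: 14.75
ee_pos: [630.0, 157.4, 216.3]
orientation: [-1.377, 1.569, 0.078]
wrist_force: [0.4, -0.9, -4.4]
opening: 12.3
```

>>> carry_out:
  plan:
    - [0.1, 0, 0, 0, 0, 0]
    - [0.1, 0, 0, 0, 0, 0]
    - [0, 0, 0, 0, 0, 0]

```text
t: 15.05
ee_pos: [630.5, 157.2, 215.1]
orientation: [-1.481, 1.567, -0.026]
wrist_force: [-0.5, -0.1, -4.3]
opening: 12.7
```

>>> carry_out:
  plan:
    - [0.15, 0, 0, 0, 0, 0]
    - [0.1, 0, 0, 0, 0, 0]
    - [0.1, 0, 0, 0, 0, 0]
    - [0, 0, 0, 0, 0, 0]

```text
t: 15.45
ee_pos: [631.0, 157.0, 214.8]
orientation: [-1.505, 1.566, -0.05]
wrist_force: [-0.7, 0.2, -3.8]
opening: 12.3
```

>>> carry_out:
  plan:
    - [0.2, 0.05, 0, 0, 0, 0]
    - [0.2, 0.05, 0, 0, 0, 0]
    - [0.1, 0, 0, 0, 0, 0]
    - [0, 0, 0, 0, 0, 0]

```text
t: 15.85
ee_pos: [631.1, 156.7, 214.6]
orientation: [-1.533, 1.561, -0.078]
wrist_force: [-1.2, -0.5, -0.8]
opening: 12.5
```

>>> carry_out:
  plan:
    - [0, 0, 0, 0, 0, 0]
    - [0, 0, 0, 0, 0, 0]
    - [0, 0, 0, 0, 0, 0]
    - [0, 0, 0, 0, 0, 0]
    - [0, 0, 0, 0, 0, 0]
  gripper: 5

```text
t: 16.35
ee_pos: [633.0, 157.5, 214.4]
orientation: [-1.399, 1.555, 0.056]
wrist_force: [0.2, -0.7, -0.2]
opening: 49.9
```

>>> carry_out:
  plan:
    - [-0.5, 0, 0, 0, 0, 0]
    - [-1.0, 0, 0, 0, 0, 0]
    - [-1.5, 0, 0, 0, 0, 0]
    - [-2.0, 0, 0, 0, 0, 0]
    - [-2.0, 0, 0, 0, 0, 0]
    - [-1.0, 0, 0, 0, 0, 0]
    - [-0.5, 0, 0, 0, 0, 0]
    - [0, 0, 0, 0, 0, 0]

```text
t: 17.15
ee_pos: [632.5, 157.6, 309.7]
orientation: [-1.385, 1.549, 0.07]
wrist_force: [-0.3, 0.0, 0.5]
opening: 50.2
```

```bash
python3 - <<'E'
from h import *
p,R,s=pose()
im=eyes.capture('wrist'); cv2.imwrite('pics/w5.png',im[:,:,::-1])
print(s['ee_pos'],s['orientation'],s['opening'])
yaw=-.112-np.pi/2; c=np.array([630.5,157,100])
for q in ((0,0,138),(0,-66,138),(0,66,138),(-122,0,34),(-85,60,45),(-85,-60,45),(85,60,45),(85,-60,45)):
    print(q,(w:=c+Ro.from_euler('z',yaw).apply(q)).round(1),proj('wrist',w,s).round(0))
for k in('tray_arch','tray_bar','tray_mid'): print(k,[(o['xy'],o['p']) for o in finder.spot_in('wrist',k)][:2])
E
```

```text
[632.52295521 157.59834208 309.66450711] [-1.38511711  1.54926098  0.06963637] 50.22814434984633
(0, 0, 138) [630.5 157.  238. ] [318. 253.]
(0, -66, 138) [564.9 164.4 238. ] [318. 143.]
(0, 66, 138) [696.1 149.6 238. ] [319. 345.]
(-122, 0, 34) [644.1 278.2 134. ] [455. 215.]
(-85, 60, 45) [699.6 234.8 145. ] [412. 282.]
(-85, -60, 45) [580.4 248.2 145. ] [422. 146.]
(85, 60, 45) [680.6  65.8 145. ] [226. 283.]
(85, -60, 45) [561.4  79.2 145. ] [214. 147.]
tray_arch [([325.8, 214.2], 0.63)]
tray_bar [([453.1, 210.1], 0.77)]
tray_mid [([327.2, 217.7], 0.58), ([375.1, 188.7], 0.2)]
```

View pics/w5.png

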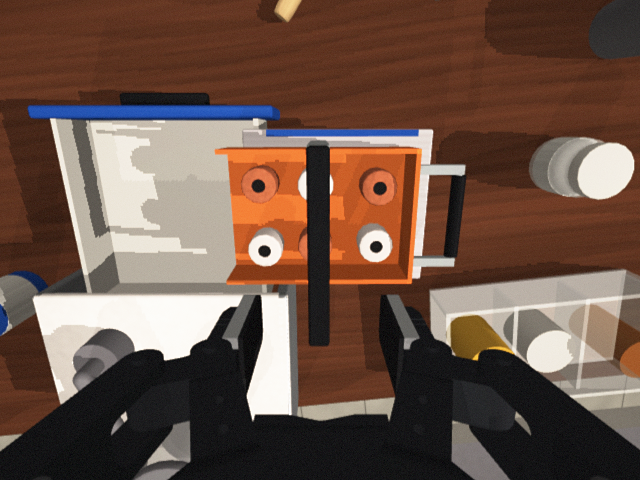

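```bash
python3 - <<'E'
from h import *
plan([644.1,278.4,200],down(1.459),14,dec=2)
E
```

```text
dist [  12.5  120.9 -106.7] rotvec deg [-0.2  0.2  1. ]
[[0.16,0.0,0.18,0.0,0.0,0.0],[0.44,0.01,0.49,0.0,0.0,0.0],[0.67,0.02,0.76,0.0,0.0,0.1],[0.86,0.03,0.97,0.0,0.0,0.1],[1.0,0.03,1.13,0.0,0.0,0.1],[1.09,0.03,1.24,0.0,0.0,0.1],[1.14,0.03,1.29,0.0,0.0,0.1],[1.14,0.02,1.29,0.0,0.0,0.1],[1.09,0.02,1.24,0.0,0.0,0.1],[1.0,0.02,1.13,0.0,0.0,0.1],[0.86,0.01,0.97,0.0,0.0,0.1],[0.67,0.01,0.76,0.0,0.0,0.1],[0.44,0.01,0.5,0.0,0.0,0.0],[0.16,0.0,0.18,0.0,0.0,0.0]]
```

Horizontal first, then down.

>>> carry_out:
  plan:
    - [0, 0, 0.5, 0, 0, 0.1]
    - [0, 0, 1.2, 0, 0, 0.2]
    - [0, 0, 1.8, 0, 0, 0.2]
    - [0, 0, 2.0, 0, 0, 0.2]
    - [0, 0, 2.0, 0, 0, 0.2]
    - [0.2, 0, 1.6, 0, 0, 0]
    - [0.6, 0, 1.2, 0, 0, 0]
    - [1.2, 0, 0.8, 0, 0, 0]
    - [1.8, 0, 0.4, 0, 0, 0]
    - [1.8, 0, 0, 0, 0, 0]
    - [1.6, 0, 0, 0, 0, 0]
    - [1.2, 0, 0, 0, 0, 0]
    - [0.7, 0, 0, 0, 0, 0]
    - [0.3, 0, 0, 0, 0, 0]
    - [0, 0, 0, 0, 0, 0]
    - [0, 0, 0, 0, 0, 0]
  gripper: 2.8

```text
t: 18.95
ee_pos: [642.7, 284.5, 198.6]
orientation: [1.51, 1.56, 2.967]
wrist_force: [-0.8, -0.1, -0.5]
opening: 28.2
```

```bash
python3 - <<'E'
from h import *
p,R,s=pose()
im=eyes.capture('wrist'); cv2.imwrite('pics/w6.png',im[:,:,::-1])
yaw=-.112-np.pi/2; c=np.array([630.5,157,100])
for q in ((-122,0,34),(-122,37,34),(-122,-37,34),(-85,60,45),(-85,-60,45)):
    print(q,(w:=c+Ro.from_euler('z',yaw).apply(q)).round(1),proj('wrist',w,s).round(0))
plan([644.1,278.4,117],down(1.459),6,dec=2)
E
```

```text
(-122, 0, 34) [644.1 278.2 134. ] [310. 266.]
(-122, 37, 34) [680.9 274.1 134. ] [311. 322.]
(-122, -37, 34) [607.4 282.4 134. ] [309. 206.]
(-85, 60, 45) [699.6 234.8 145. ] [251. 363.]
(-85, -60, 45) [580.4 248.2 145. ] [239. 167.]
dist [  1.3  -6.1 -81.8] rotvec deg [-0.1  0.  -0.6]
[[0.61,-0.02,-0.04,0.0,0.0,0.0],[1.51,-0.05,-0.11,0.0,0.0,-0.1],[1.97,-0.06,-0.14,0.0,0.0,-0.1],[1.97,-0.06,-0.14,0.0,0.0,-0.1],[1.51,-0.04,-0.11,0.0,0.0,-0.1],[0.61,-0.01,-0.04,0.0,0.0,0.0]]
```

View pics/w6.png

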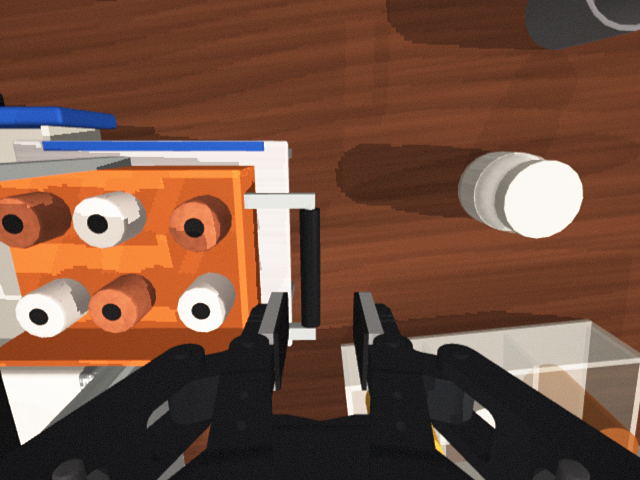

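>>> carry_out:
  plan:
    - [0.3, -0.1, -0.2, 0, 0, -0.1]
    - [0.8, -0.1, -0.3, 0, 0, -0.2]
    - [1.4, -0.1, -0.1, 0, 0, -0.2]
    - [1.6, 0, 0, 0, 0, 0]
    - [1.4, 0, 0, 0, 0, 0]
    - [1.0, 0, 0, 0, 0, 0]
    - [0.6, 0, 0, 0, 0, 0]
    - [0.3, 0, 0, 0, 0, 0]
    - [0, 0, 0, 0, 0, 0]
    - [0, 0, 0, 0, 0, 0]

```text
t: 20.0
ee_pos: [645.2, 277.6, 118.2]
orientation: [0.757, 1.57, 2.213]
wrist_force: [0.3, 0.5, -0.5]
opening: 28.1
```

```bash
python3 - <<'E'
from h import *
p,R,s=pose()
im=eyes.capture('wrist'); cv2.imwrite('pics/w7.png',im[:,:,::-1])
yaw=-.112-np.pi/2; c=np.array([630.5,157,100])
for q in ((-122,0,34),(-122,37,34),(-122,-37,34),(-85,60,45),(-85,-60,45)):
    print(q,(w:=c+Ro.from_euler('z',yaw).apply(q)).round(1),proj('wrist',w,s).round(0))
plan([644.1,278.4,117],down(1.459),3,dec=2)
E
```

```text
(-122, 0, 34) [644.1 278.2 134. ] [321. 326.]
(-122, 37, 34) [680.9 274.1 134. ] [321. 405.]
(-122, -37, 34) [607.4 282.4 134. ] [321. 235.]
(-85, 60, 45) [699.6 234.8 145. ] [231. 472.]
(-85, -60, 45) [580.4 248.2 145. ] [203. 174.]
dist [-1.2  0.8 -1.4] rotvec deg [-0.2  0.1 -0. ]
[[0.04,0.03,0.02,0.0,0.0,0.0],[0.07,0.06,0.03,-0.1,0.0,0.0],[0.04,0.03,0.02,0.0,0.0,0.0]]
```

View pics/w7.png

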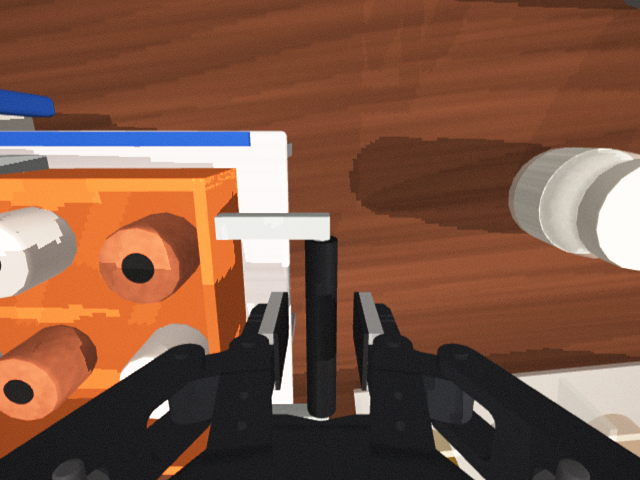

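>>> carry_out:
  plan:
    - [0, 0, 0, 0, 0, 0]
    - [0, 0, 0, 0, 0, 0]
    - [0, 0, 0, 0, 0, 0]
    - [0, 0, 0, 0, 0, 0]
    - [0, 0, 0, 0, 0, 0]
  gripper: 0
  newtons: 60

```text
t: 20.55
ee_pos: [645.8, 277.7, 119.5]
orientation: [-0.731, 1.569, 0.725]
wrist_force: [0.6, 0.1, -1.3]
opening: 9.5
```

```bash
cat > arc.py <<'E'
from h import *
import sys
# TCP now = bar gripped at level (theta=0) offset; relation bar->TCP const
def target(th,tcp0,o=15.2):
    th=np.radians(th); b0=np.array([-(122+85-o),34.])
    f=b0[0]*np.cos(th)+b0[1]*np.sin(th); u=-b0[0]*np.sin(th)+b0[1]*np.cos(th)
    yax=np.array([np.sin(.112),np.cos(.112),0])
    return np.asarray(tcp0)+(-(f-b0[0]))*yax+np.array([0,0,u-b0[1]])
def theta_of(p,tcp0,o=15.2):
    ths=np.linspace(-2,85,871); d=[np.linalg.norm(target(t,tcp0,o)-p) for t in ths]; i=int(np.argmin(d)); return ths[i],d[i]
E
python3 - <<'E'
from arc import *
p,R,s=pose(); print(s['ee_pos'],s['orientation'],s['opening'],s['wrist_force'])
prev=p
for t in range(0,75,5):
    q=target(t,p); print(t,q.round(1),R.inv().apply(q-prev).round(1)); prev=q
E
```

```text
[645.78724541 277.71077882 119.46145962] [-0.73110932  1.56865655  0.72525408] 9.51797542884611 [ 0.56170739  0.06050669 -1.29756164]
0 [645.8 277.7 119.5] [0. 0. 0.]
5 [645.4 274.  136. ] [-16.6  -0.   -3.7]
10 [644.8 268.9 152.3] [-16.2  -0.   -5.1]
15 [644.1 262.5 167.9] [-15.7  -0.   -6.5]
20 [643.2 254.7 183. ] [-15.1  -0.   -7.8]
25 [642.2 245.6 197.3] [-14.3  -0.   -9.1]
30 [641.  235.3 210.8] [-13.5  -0.  -10.3]
35 [639.7 223.9 223.3] [-12.5  -0.  -11.5]
40 [638.3 211.4 234.8] [-11.5  -0.  -12.5]
45 [636.8 198.  245.1] [-10.4  -0.  -13.5]
50 [635.2 183.7 254.2] [ -9.1  -0.  -14.3]
55 [633.5 168.8 262.1] [ -7.9  -0.  -15.1]
60 [631.8 153.2 268.6] [ -6.5  -0.  -15.7]
65 [630.  137.  273.7] [ -5.1  -0.  -16.2]
70 [628.1 120.6 277.3] [ -3.7  -0.  -16.6]
```

>>> carry_out:
  plan:
    - [-0.3, 0, -0.05, 0, 0, 0]
    - [-0.4, 0, -0.1, 0, 0, 0]
    - [-0.5, 0, -0.1, 0, 0, 0]
    - [-0.5, 0, -0.15, 0, 0, 0]
    - [-0.5, 0, -0.2, 0, 0, 0]
    - [-0.5, 0, -0.2, 0, 0, 0]
    - [-0.5, 0, -0.2, 0, 0, 0]
    - [-0.3, 0, -0.15, 0, 0, 0]

```text
t: 21.35
ee_pos: [644.4, 266.3, 158.0]
orientation: [-0.561, 1.567, 0.895]
wrist_force: [-0.9, 0.6, -1.1]
opening: 10.0
```

```bash
python3 - <<'E'
from arc import *
t0=[645.8,277.7,119.5]
p,R,s=pose(); th,d=theta_of(p,t0); print(th,d)
prev=p
for t in np.arange(th+5,75,5):
    q=target(t,t0); print(t,q.round(1),R.inv().apply(q-prev).round(1)); prev=q
im=eyes.capture('scene'); cv2.imwrite('pics/s8.png',im[:,:,::-1])
E
```

```text
11.8 0.504398802892709
16.8 [643.8 259.8 173.5] [-15.5  -0.2  -6.5]
21.8 [642.9 251.5 188.3] [-14.8  -0.1  -8.3]
26.8 [641.8 242.  202.3] [-14.1  -0.1  -9.5]
31.8 [640.6 231.3 215.5] [-13.2  -0.1 -10.7]
36.8 [639.3 219.5 227.6] [-12.2  -0.1 -11.8]
41.8 [637.8 206.7 238.7] [-11.1  -0.1 -12.9]
46.8 [636.3 192.9 248.6] [-10.   -0.1 -13.8]
51.8 [634.6 178.4 257.3] [ -8.7  -0.1 -14.6]
56.8 [632.9 163.2 264.6] [ -7.4  -0.  -15.3]
61.8 [631.1 147.4 270.6] [ -6.   -0.  -15.9]
66.8 [629.3 131.1 275.2] [ -4.6  -0.  -16.3]
71.8 [627.4 114.5 278.3] [ -3.2  -0.  -16.7]
```

View pics/s8.png

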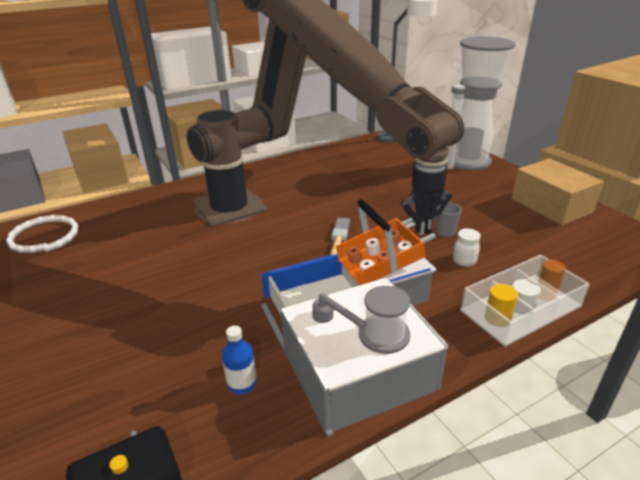

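>>> carry_out:
  plan:
    - [-0.4, 0, -0.2, 0, 0, 0]
    - [-0.5, 0, -0.2, 0, 0, 0]
    - [-0.5, 0, -0.25, 0, 0, 0]
    - [-0.5, 0, -0.25, 0, 0, 0]
    - [-0.45, 0, -0.3, 0, 0, 0]
    - [-0.45, 0, -0.3, 0, 0, 0]
    - [-0.45, 0, -0.3, 0, 0, 0]
    - [-0.45, 0, -0.35, 0, 0, 0]
    - [-0.4, 0, -0.35, 0, 0, 0]
    - [-0.4, 0, -0.35, 0, 0, 0]
    - [-0.4, 0, -0.35, 0, 0, 0]
    - [-0.2, 0, -0.2, 0, 0, 0]

```text
t: 22.6
ee_pos: [639.8, 228.0, 213.1]
orientation: [-0.871, 1.569, 0.585]
wrist_force: [-0.2, 0.3, -1.1]
opening: 9.7
```

```bash
python3 - <<'E'
from arc import *
t0=[645.8,277.7,119.5]
p,R,s=pose(); th,d=theta_of(p,t0); print(th,d)
prev=p
for t in np.arange(th+5,75,5):
    q=target(t,t0); print(t,q.round(1),R.inv().apply(q-prev).round(1)); prev=q
im=eyes.capture('scene'); cv2.imwrite('pics/s9.png',cv2.resize(im[150:350,240:500,::-1],None,fx=3,fy=3,interpolation=cv2.INTER_CUBIC))
E
```

```text
32.0 4.104354649630947
37.0 [639.2 219.  228.1] [-14.9  -0.5  -9. ]
42.0 [637.8 206.1 239.1] [-11.   -0.  -12.9]
47.0 [636.2 192.4 249. ] [ -9.9  -0.  -13.8]
52.0 [634.6 177.8 257.6] [ -8.6  -0.  -14.6]
57.0 [632.9 162.6 264.9] [ -7.3  -0.1 -15.3]
62.0 [631.1 146.8 270.8] [ -6.   -0.  -15.9]
67.0 [629.2 130.5 275.3] [ -4.5  -0.  -16.4]
72.0 [627.4 113.9 278.4] [ -3.1  -0.  -16.7]
```

View pics/s9.png

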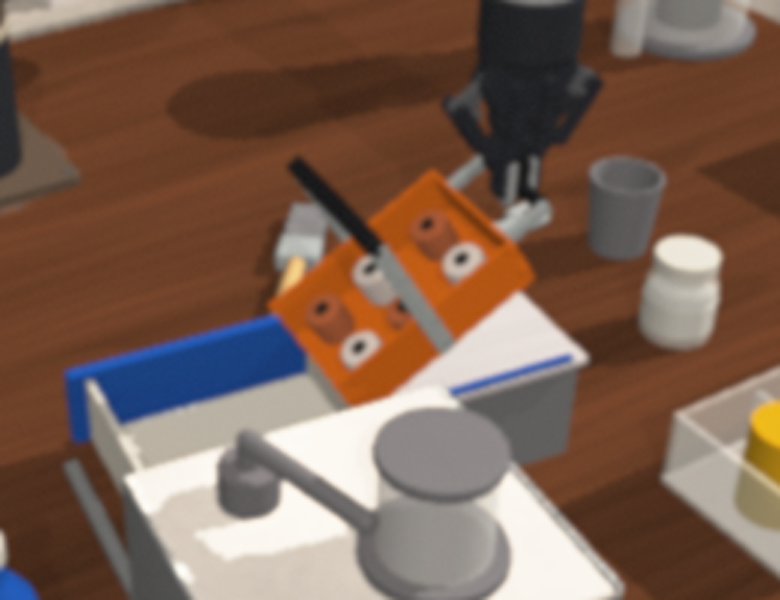

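>>> carry_out:
  plan:
    - [-0.4, 0, -0.15, 0, 0, 0]
    - [-0.5, 0, -0.25, 0, 0, 0]
    - [-0.5, 0, -0.3, 0, 0, 0]
    - [-0.4, 0, -0.35, 0, 0, 0]
    - [-0.4, 0, -0.35, 0, 0, 0]
    - [-0.35, 0, -0.4, 0, 0, 0]
    - [-0.35, 0, -0.4, 0, 0, 0]
    - [-0.3, 0, -0.4, 0, 0, 0]
    - [-0.3, 0, -0.4, 0, 0, 0]

```text
t: 23.55
ee_pos: [635.5, 194.5, 249.8]
orientation: [2.732, 1.568, -2.095]
wrist_force: [-0.2, -0.9, -2.8]
opening: 9.9
```

```bash
python3 - <<'E'
from arc import *
t0=[645.8,277.7,119.5]
p,R,s=pose(); th,d=theta_of(p,t0); print(th,d)
prev=p
for t in np.arange(th+5,75,5):
    q=target(t,t0); print(t,q.round(1),R.inv().apply(q-prev).round(1)); prev=q
E
```

```text
46.6 2.048779093020133
51.6 [634.7 179.  256.9] [ -7.1  -1.  -15.5]
56.6 [633.  163.8 264.3] [ -7.4  -0.  -15.3]
61.6 [631.2 148.  270.4] [ -6.   -0.  -15.9]
66.6 [629.4 131.8 275. ] [ -4.6  -0.  -16.4]
71.6 [627.5 115.2 278.2] [ -3.2  -0.  -16.7]
```

>>> carry_out:
  plan:
    - [-0.2, 0, -0.4, 0, 0, 0]
    - [-0.2, 0, -0.45, 0, 0, 0]
    - [-0.2, 0, -0.45, 0, 0, 0]
    - [-0.2, 0, -0.45, 0, 0, 0]
    - [-0.2, 0, -0.45, 0, 0, 0]
    - [-0.15, 0, -0.45, 0, 0, 0]
    - [-0.15, 0, -0.45, 0, 0, 0]
    - [-0.15, 0, -0.45, 0, 0, 0]
    - [-0.15, 0, -0.45, 0, 0, 0]
    - [-0.1, 0, -0.4, 0, 0, 0]
    - [-0.1, 0, -0.3, 0, 0, 0]
    - [0, 0, 0, 0, 0, 0]

```text
t: 24.75
ee_pos: [629.8, 143.5, 270.3]
orientation: [-2.806, 1.57, -1.351]
wrist_force: [0.0, -0.4, -0.8]
opening: 9.9
```

```bash
python3 - <<'E'
from arc import *
t0=[645.8,277.7,119.5]
p,R,s=pose(); th,d=theta_of(p,t0); print(th,d)
prev=p
for t in np.arange(th+2,75,2):
    q=target(t,t0); print(t,q.round(1),R.inv().apply(q-prev).round(1)); prev=q
im=eyes.capture('scene'); cv2.imwrite('pics/s10.png',cv2.resize(im[150:350,240:500,::-1],None,fx=3,fy=3,interpolation=cv2.INTER_CUBIC))
im=eyes.capture('top'); cv2.imwrite('pics/t10.png',cv2.resize(im[100:300,200:460,::-1],None,fx=3,fy=3,interpolation=cv2.INTER_CUBIC))
E
```

```text
62.900000000000006 1.7633756660529056
64.9 [630.  137.4 273.6] [-3.3 -0.9 -6. ]
66.9 [629.3 130.8 275.3] [-1.6 -0.  -6.6]
68.9 [628.5 124.2 276.7] [-1.4 -0.  -6.7]
70.9 [627.8 117.5 277.9] [-1.2 -0.  -6.7]
72.9 [627.  110.9 278.8] [-0.9 -0.  -6.7]
74.9 [626.3 104.1 279.5] [-0.7 -0.  -6.8]
```

View pics/s10.png

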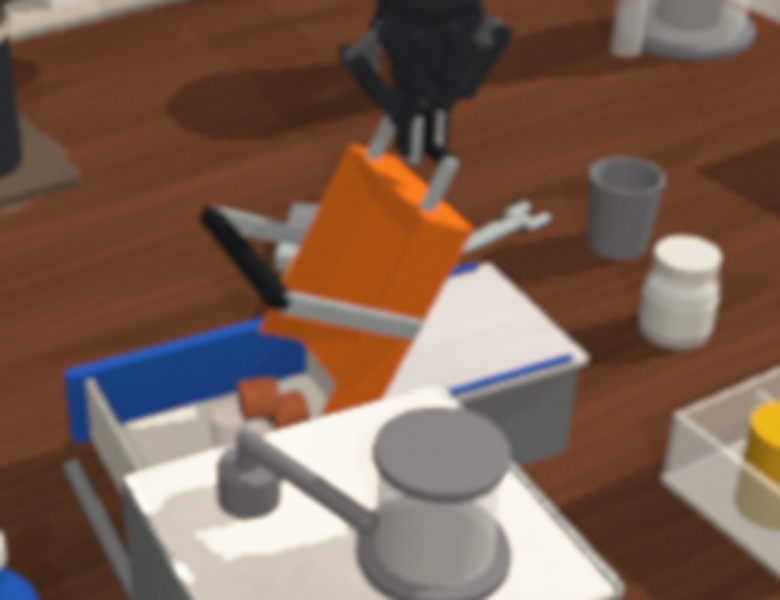

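View pics/t10.png

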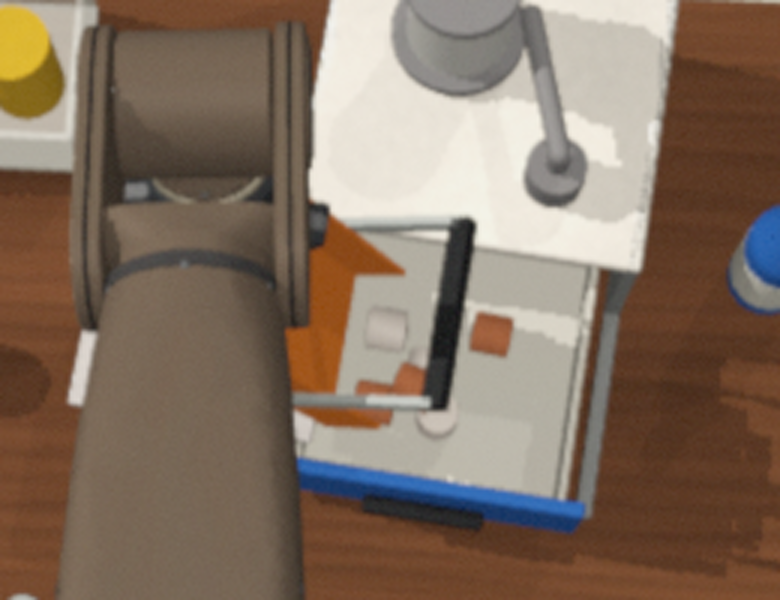

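>>> carry_out:
  plan:
    - [-0.2, -0.05, -0.3, 0, 0, 0]
    - [-0.2, -0.05, -0.5, 0, 0, 0]
    - [-0.1, 0, -0.4, 0, 0, 0]
    - [0, 0, 0, 0, 0, 0]
    - [0, 0, 0, 0, 0, 0]
    - [0, 0, 0, 0, 0, 0]

```text
t: 25.45
ee_pos: [628.9, 131.0, 274.8]
orientation: [2.102, 1.569, -2.725]
wrist_force: [0.1, -0.6, -2.2]
opening: 9.6
```

```bash
python3 - <<'E'
from arc import *
t0=[645.8,277.7,119.5]
p,R,s=pose(); th,d=theta_of(p,t0); print(th,d,target(th,t0)-p)
im=eyes.capture('wrist'); cv2.imwrite('pics/w11.png',im[:,:,::-1])
prev=p
for t in np.arange(th-5,-1,-5):
    q=target(t,t0); print(t,q.round(1),R.inv().apply(q-prev).round(1)); prev=q
E
```

```text
66.8 0.5729491932237725 [0.38117083 0.13188942 0.40692107]
61.8 [631.1 147.4 270.6] [ 4.2 -0.3 16.5]
56.8 [632.9 163.2 264.6] [ 6.   0.  15.9]
51.8 [634.6 178.4 257.3] [ 7.3  0.  15.3]
46.8 [636.3 192.9 248.6] [ 8.6  0.  14.6]
41.8 [637.8 206.7 238.7] [ 9.9  0.  13.8]
36.8 [639.3 219.5 227.6] [11.1  0.  12.9]
31.799999999999997 [640.6 231.3 215.5] [12.1  0.  11.9]
26.799999999999997 [641.8 242.  202.3] [13.1  0.  10.8]
21.799999999999997 [642.9 251.5 188.3] [14.   0.   9.6]
16.799999999999997 [643.8 259.8 173.5] [14.8 -0.   8.3]
11.799999999999997 [644.6 266.8 158. ] [15.5 -0.   7. ]
6.799999999999997 [645.2 272.4 142. ] [16.  -0.   5.6]
1.7999999999999972 [645.7 276.5 125.5] [16.5 -0.   4.2]
```

View pics/w11.png

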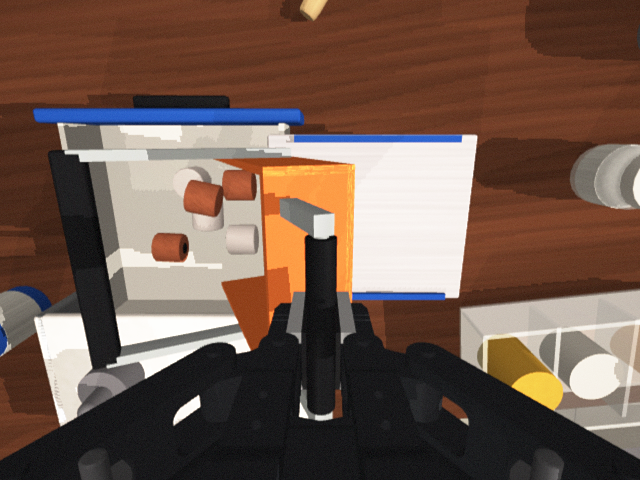

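>>> carry_out:
  plan:
    - [0.1, 0, 0.3, 0, 0, 0]
    - [0.15, 0, 0.5, 0, 0, 0]
    - [0.2, 0, 0.6, 0, 0, 0]
    - [0.3, 0, 0.7, 0, 0, 0]
    - [0.3, 0, 0.7, 0, 0, 0]
    - [0.35, 0, 0.7, 0, 0, 0]
    - [0.4, 0, 0.65, 0, 0, 0]
    - [0.45, 0, 0.65, 0, 0, 0]
    - [0.45, 0, 0.65, 0, 0, 0]
    - [0.5, 0, 0.65, 0, 0, 0]
    - [0.5, 0, 0.6, 0, 0, 0]
    - [0.5, 0, 0.6, 0, 0, 0]

```text
t: 26.7
ee_pos: [638.2, 211.0, 230.0]
orientation: [-0.164, 1.571, 1.293]
wrist_force: [0.0, -0.7, -2.1]
opening: 10.1
```

```bash
cat > a2.py <<'E'
from arc import *
t0=[645.8,277.7,119.5]
p,R,s=pose(); th,d=theta_of(p,t0); print(th,d,(target(th,t0)-p).round(1))
prev=p
for t in np.arange(th-5,-2,-5):
    q=target(t,t0); print(t,q.round(1),R.inv().apply(q-prev).round(1)); prev=q
E
python3 a2.py
```

```text
39.2 3.9100998721205094 [0.3 2.4 3.1]
34.2 [640.  225.8 221.4] [ 8.6 -0.  14.8]
29.200000000000003 [641.2 237.  208.8] [12.7  0.  11.3]
24.200000000000003 [642.4 247.1 195.1] [13.6  0.  10.2]
19.200000000000003 [643.4 256.  180.7] [14.5  0.   8.9]
14.200000000000003 [644.2 263.6 165.5] [15.2  0.   7.6]
9.200000000000003 [644.9 269.8 149.7] [15.8  0.   6.3]
4.200000000000003 [645.5 274.7 133.5] [16.3  0.   4.9]
-0.7999999999999972 [645.9 278.2 116.8] [16.6  0.   3.5]
```

>>> carry_out:
  plan:
    - [0.25, 0, 0.5, 0, 0, 0]
    - [0.3, 0, 0.55, 0, 0, 0]
    - [0.4, 0, 0.5, 0, 0, 0]
    - [0.45, 0, 0.4, 0, 0, 0]
    - [0.5, 0, 0.4, 0, 0, 0]
    - [0.5, 0, 0.35, 0, 0, 0]
    - [0.5, 0, 0.35, 0, 0, 0]
    - [0.5, 0, 0.3, 0, 0, 0]
    - [0.5, 0, 0.3, 0, 0, 0]

```text
t: 27.6
ee_pos: [642.8, 250.9, 187.6]
orientation: [0.029, 1.57, 1.486]
wrist_force: [-0.2, -0.7, -0.9]
opening: 10.2
```

```bash
python3 a2.py
```

```text
21.700000000000003 0.9270833265804217 [0.1 0.8 0.4]
16.700000000000003 [643.8 260.  173.2] [14.4  0.   9.1]
11.700000000000003 [644.6 266.9 157.7] [15.5  0.   7. ]
6.700000000000003 [645.2 272.5 141.6] [16.   0.   5.6]
1.7000000000000028 [645.7 276.6 125.2] [16.5  0.   4.2]
```

>>> carry_out:
  plan:
    - [0.45, 0, 0.3, 0, 0, 0]
    - [0.5, 0, 0.3, 0, 0, 0]
    - [0.5, 0, 0.25, 0, 0, 0]
    - [0.5, 0, 0.25, 0, 0, 0]
    - [0.5, 0, 0.2, 0, 0, 0]
    - [0.5, 0, 0.2, 0, 0, 0]
    - [0.5, 0, 0.15, 0, 0, 0]
    - [0.5, 0, 0.15, 0, 0, 0]
    - [0.5, 0, 0.15, 0, 0, 0]
    - [0.45, 0, 0.1, 0, 0, 0]
    - [0.4, 0, 0.1, 0, 0, 0]
    - [0.3, 0, 0.05, 0, 0, 0]

```text
t: 28.8
ee_pos: [645.5, 275.3, 126.2]
orientation: [0.043, 1.569, 1.5]
wrist_force: [0.3, 0.4, -1.0]
opening: 9.7
```

```bash
python3 a2.py
```

```text
2.1000000000000005 1.061757125042919 [0.1 1.  0.3]
```

>>> carry_out:
  plan:
    - [0.2, 0, 0.05, 0, 0, 0]
    - [0.2, 0, 0.05, 0, 0, 0]
    - [0.15, 0, 0, 0, 0, 0]
    - [0.1, 0, 0, 0, 0, 0]
    - [0, 0, 0, 0, 0, 0]
    - [0, 0, 0, 0, 0, 0]

```text
t: 29.4
ee_pos: [645.8, 276.4, 119.7]
orientation: [-0.085, 1.569, 1.372]
wrist_force: [-0.7, 0.1, -0.4]
opening: 9.8
```

```bash
python3 a2.py; python3 - <<'E'
from h import *
im=eyes.capture('scene'); cv2.imwrite('pics/s12.png',cv2.resize(im[150:350,240:500,::-1],None,fx=3,fy=3,interpolation=cv2.INTER_CUBIC))
E
```

```text
0.10000000000000009 1.2201312042049524 [-0.   1.2  0.2]
```

View pics/s12.png

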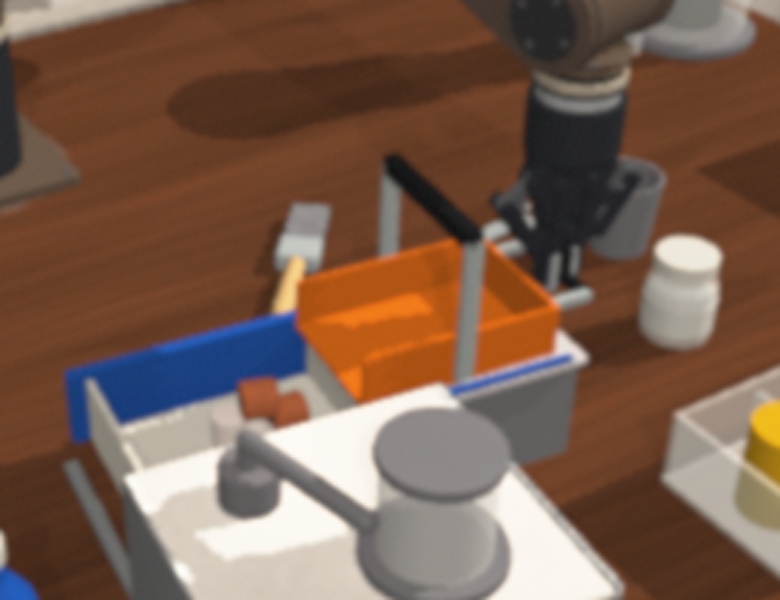

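>>> carry_out:
  plan:
    - [0, 0, 0, 0, 0, 0]
    - [0, 0, 0, 0, 0, 0]
    - [0, 0, 0, 0, 0, 0]
    - [0, 0, 0, 0, 0, 0]
  gripper: 2.8

```text
t: 29.85
ee_pos: [646.9, 276.2, 121.0]
orientation: [-0.961, 1.567, 0.496]
wrist_force: [-0.6, -0.1, 0.4]
opening: 28.1
```

>>> carry_out:
  plan:
    - [-0.4, 0, 0, 0, 0, 0]
    - [-1.0, 0, 0, 0, 0, 0]
    - [-1.6, 0, 0, 0, 0, 0]
    - [-2.4, 0, 0, 0, 0, 0]
    - [-3.0, 0, 0, 0, 0, 0]
    - [-3.0, 0, 0, 0, 0, 0]
    - [-2.5, 0, 0, 0, 0, 0]
    - [-2.0, 0, 0, 0, 0, 0]
    - [-1.2, 0, 0, 0, 0, 0]
    - [-0.5, 0, 0, 0, 0, 0]
    - [0, 0, 0, 0, 0, 0]

```text
t: 30.95
ee_pos: [646.8, 276.1, 317.5]
orientation: [-1.154, 1.556, 0.304]
wrist_force: [0.1, 0.1, -0.3]
opening: 28.0
```

```bash
python3 - <<'E'
from h import *
p,R,s=pose(); print(s['ee_pos'],s['orientation'],s['t'],s['qpos'])
im=eyes.capture('wrist'); cv2.imwrite('pics/w13.png',im[:,:,::-1])
im=eyes.capture('scene'); cv2.imwrite('pics/s13.png',im[:,:,::-1])
im=eyes.capture('top'); cv2.imwrite('pics/t13.png',cv2.resize(im[100:300,200:460,::-1],None,fx=3,fy=3,interpolation=cv2.INTER_CUBIC))
E
```

```text
[646.79610749 276.11874566 317.49004244] [-1.15364905  1.55593631  0.3037519 ] 30.95 [ 2.59274398e-01  2.92625911e-01  1.41359538e+00  6.68224854e-04
  1.42052607e+00 -1.19822169e+00]
```

View pics/w13.png

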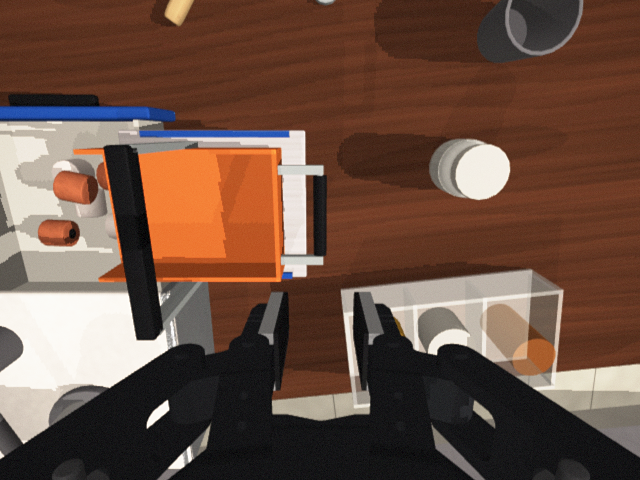

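View pics/s13.png

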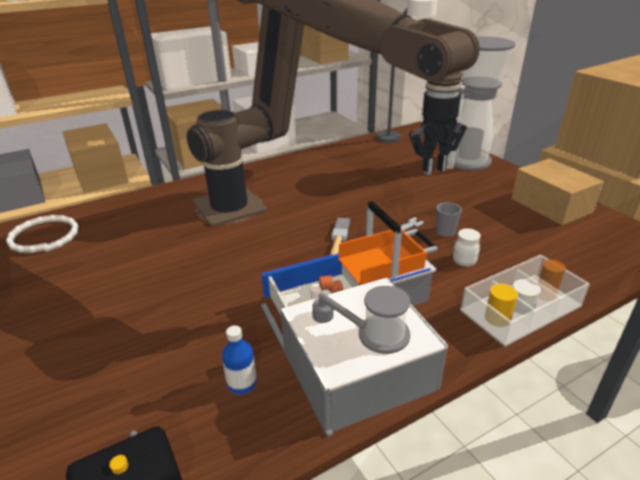

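View pics/t13.png

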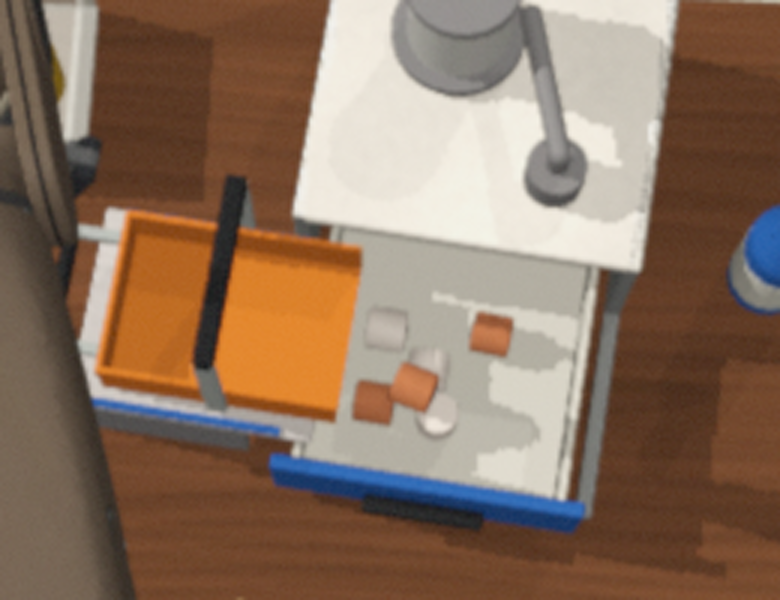

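```bash
python3 - <<'E'
from h import *
p,R,s=pose()
for w,t in (((75,187),(414,386)),((60,233),(492,334)),((106,178),(374,402))):
    t=(200+t[0]/3-.3,100+t[1]/3-.3); P=tri([('wrist',w,s),('top',t,None)]); print(P.round(1))
# tray fit check
from fit import *
a=lambda *p:[(200+x/3-.3,100+y/3-.3) for x,y in p]
v,e=fit('top',[(-85,60,145),(85,60,145),(85,-60,145),(-85,-60,145)],a((128,212),(361,250),(334,420),(97,374)),[630,157,-1.68]); print(v.round(3),e.round(1))
F=Ro.from_euler('z',-.112); print('in shelf frame',F.inv().apply([v[0]-621.8,v[1]-87.7,0]).round(1))
E
```

```text
[597.1  23.4  75.9]
[649.6 -34.6  41.1]
[589.6  51.5  62.4]
[627.296 155.699  -1.695] [[ 0.   0.5]
 [ 0.9  0.9]
 [ 0.  -1.5]
 [-0.9  0.2]]
in shelf frame [-2.1 68.2  0. ]
```

```bash
python3 - <<'E'
from h import *
F=Ro.from_euler('z',-.112)
for z in (130,160,190):
    w=at_z('top',(385,157),z); print(z,F.inv().apply(w-[695.1,-9.2,0]).round(0))
tp=np.array([695.1,-9.2,0])+F.apply([-228,5,0]); tp[2]=310; print(tp)
plan(tp,down(1.459),18,dec=1)
E
```

```text
130 [ 60. -56. 130.]
160 [ 49. -55. 160.]
190 [ 37. -53. 190.]
[469.08735174  21.25131898 310.        ]
dist [-177.  -254.6   -4.5] rotvec deg [-0.1  0.3  0.5]
[[0.0,0.1,-0.2,0.0,0.0,0.0],[0.0,0.4,-0.7,0.0,0.0,0.0],[0.0,0.6,-1.1,0.0,0.0,0.0],[0.0,0.8,-1.4,0.0,0.0,0.0],[0.0,0.9,-1.7,0.0,0.0,0.0],[0.0,1.0,-1.9,0.0,0.0,0.0],[0.0,1.1,-2.1,0.0,0.0,0.0],[0.0,1.2,-2.2,0.0,0.0,0.0],[0.0,1.2,-2.3,0.0,0.0,0.0],[0.0,1.2,-2.3,0.0,0.0,0.0],[0.0,1.2,-2.2,0.0,0.0,0.0],[0.0,1.1,-2.1,0.0,0.0,0.0],[0.0,1.0,-1.9,0.0,0.0,0.0],[0.0,0.9,-1.7,0.0,0.0,0.0],[0.0,0.8,-1.4,0.0,0.0,0.0],[0.0,0.6,-1.1,0.0,0.0,0.0],[0.0,0.4,-0.7,0.0,0.0,0.0],[0.0,0.1,-0.2,0.0,0.0,0.0]]
```

>>> carry_out:
  plan:
    - [0, 0.1, -0.2, 0, 0, 0]
    - [0, 0.4, -0.7, 0, 0, 0.1]
    - [0, 0.6, -1.1, 0, 0, 0.1]
    - [0, 0.8, -1.4, 0, 0, 0.1]
    - [0, 0.9, -1.7, 0, 0, 0.1]
    - [0, 1.0, -1.9, 0, 0, 0.1]
    - [0, 1.1, -2.1, 0, 0, 0]
    - [0, 1.2, -2.2, 0, 0, 0]
    - [0, 1.2, -2.3, 0, 0, 0]
    - [0, 1.2, -2.3, 0, 0, 0]
    - [0, 1.2, -2.2, 0, 0, 0]
    - [0, 1.0, -1.9, 0, 0, 0]
    - [0, 0.9, -1.6, 0, 0, 0]
    - [0, 0.7, -1.3, 0, 0, 0]
    - [0, 0.5, -1.0, 0, 0, 0]
    - [0, 0.4, -0.7, 0, 0, 0]
    - [0, 0.2, -0.4, 0, 0, 0]
    - [0, 0, 0, 0, 0, 0]
    - [0, 0, 0, 0, 0, 0]
  gripper: 0

```text
t: 33.0
ee_pos: [466.1, 25.4, 303.9]
orientation: [1.726, 1.553, -3.103]
wrist_force: [0.3, -0.2, -0.1]
opening: -0.1
```

```bash
python3 - <<'E'
from h import *
F=Ro.from_euler('z',-.112)
p,R,s=pose(); print(F.inv().apply(p-[695.1,-9.2,0]).round(1),p,s['t'])
im=eyes.capture('wrist'); cv2.imwrite('pics/w14.png',im[:,:,::-1])
tp=np.array([695.1,-9.2,0])+F.apply([-228,5,0]); tp[2]=76
plan(tp,down(1.459),16,dec=1)
E
```

```text
[-231.4    8.8  303.9] [466.11042132  25.44241345 303.92302455] 33.0
dist [   2.9   -4.3 -227.9] rotvec deg [-0.3 -0.2 -1. ]
[[0.3,0.0,0.0,0.0,0.0,0.0],[0.7,0.0,0.0,0.0,0.0,0.0],[1.1,0.0,0.0,0.0,0.0,0.0],[1.5,0.0,0.0,0.0,0.0,-0.1],[1.7,-0.1,0.0,0.0,0.0,-0.1],[1.9,-0.1,0.0,0.0,0.0,-0.1],[2.1,-0.1,0.0,0.0,0.0,-0.1],[2.1,-0.1,0.0,0.0,0.0,-0.1],[2.1,-0.1,0.0,0.0,0.0,-0.1],[2.1,0.0,0.0,0.0,0.0,-0.1],[1.9,0.0,0.0,0.0,0.0,-0.1],[1.7,0.0,0.0,0.0,0.0,-0.1],[1.5,0.0,0.0,0.0,0.0,-0.1],[1.1,0.0,0.0,0.0,0.0,0.0],[0.7,0.0,0.0,0.0,0.0,0.0],[0.3,0.0,0.0,0.0,0.0,0.0]]
```

View pics/w14.png

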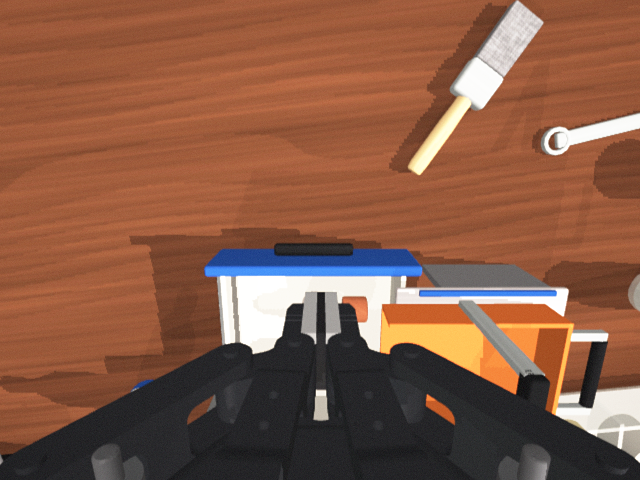

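>>> carry_out:
  plan:
    - [0.3, 0, 0, 0, 0, 0]
    - [0.8, 0, 0, 0, 0, -0.1]
    - [1.4, 0, 0, 0, 0, -0.2]
    - [1.8, 0, 0, 0, 0, -0.2]
    - [2.0, 0, 0, 0, 0, -0.2]
    - [2.0, 0, 0, 0, 0, -0.1]
    - [1.8, 0, 0, 0, 0, 0]
    - [1.4, 0, 0, 0, 0, 0]
    - [0.8, 0, 0, 0, 0, 0]
    - [0.3, 0, 0, 0, 0, 0]
    - [0, 0, 0, 0, 0, 0]

```text
t: 34.15
ee_pos: [464.6, 28.3, 167.8]
orientation: [1.831, 1.564, -2.993]
wrist_force: [-0.2, 0.1, 0.2]
opening: 0.1
```

```bash
python3 - <<'E'
from h import *
F=Ro.from_euler('z',-.112); O=np.array([695.1,-9.2,0])
p,R,s=pose(); print(F.inv().apply(p-O).round(1),p,s['t'])
im=eyes.capture('wrist'); cv2.imwrite('pics/w15.png',im[:,:,::-1])
for q in ((-180,115,90),(-180,-115,90),(-180,0,75),(-194,0,55)): print(q,proj('wrist',O+F.apply(q),s).round(0))
tp=O+F.apply([-228,5,0]); tp[2]=76
plan(tp,down(1.459),8,dec=1)
E
```

```text
[-233.3   11.5  167.8] [464.58647049  28.32884383 167.80987924] 34.15
(-180, 115, 90) [472. 331.]
(-180, -115, 90) [135. 330.]
(-180, 0, 75) [304. 320.]
(-194, 0, 55) [305. 291.]
dist [  4.3  -7.  -92.2] rotvec deg [ 0.  -0.1 -0.3]
[[0.4,0.0,0.0,0.0,0.0,0.0],[1.0,-0.1,-0.1,0.0,0.0,0.0],[1.5,-0.1,-0.1,0.0,0.0,-0.1],[1.7,-0.1,-0.1,0.0,0.0,-0.1],[1.7,-0.1,-0.1,0.0,0.0,-0.1],[1.5,-0.1,-0.1,0.0,0.0,-0.1],[1.0,-0.1,-0.1,0.0,0.0,0.0],[0.4,0.0,0.0,0.0,0.0,0.0]]
```

View pics/w15.png

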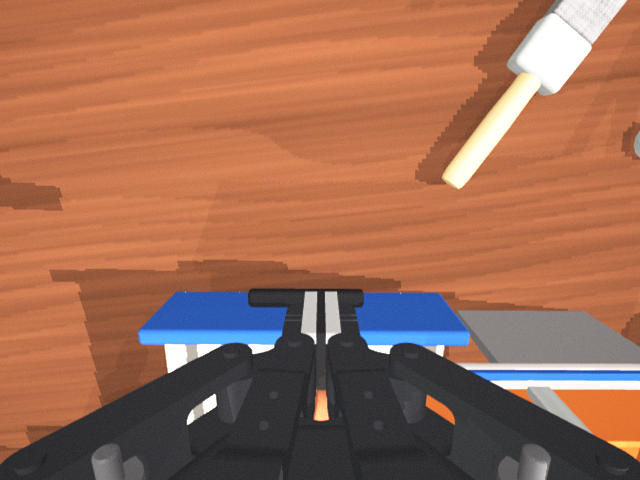

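>>> carry_out:
  plan:
    - [0.4, 0, 0, 0, 0, 0]
    - [1.0, 0, -0.1, 0, 0, 0]
    - [1.5, 0, -0.1, 0, 0, -0.1]
    - [1.6, 0, -0.1, 0, 0, -0.1]
    - [1.6, 0, -0.1, 0, 0, -0.1]
    - [1.2, 0, -0.1, 0, 0, 0]
    - [0.7, 0, 0, 0, 0, 0]
    - [0.3, 0, 0, 0, 0, 0]
    - [0, 0, 0, 0, 0, 0]

```text
t: 35.1
ee_pos: [467.6, 22.1, 84.1]
orientation: [-1.829, 1.562, -0.369]
wrist_force: [-0.4, 0.5, -0.4]
opening: -0.1
```

```bash
cat > fr.py <<'E'
from h import *
F=Ro.from_euler('z',-.112); O=np.array([695.1,-9.2,0])
p,R,s=pose(); print('filter frame',F.inv().apply(p-O).round(1),'t',round(s['t'],2),'force f',F.inv().apply(s['wrist_force']).round(1),'axis',F.inv().apply(R.as_matrix()[:,0]).round(2), 'q',s['qpos'].round(2))
E
python3 fr.py
```

```text
filter frame [-229.5    5.7   84.1] t 35.1 force f [-0.5  0.5 -0.4] axis [ 0.01 -0.   -1.  ] q [-0.17  0.    2.19 -0.    0.94 -1.63]
```

>>> carry_out:
  plan:
    - [0.3, -0.2, 0, 0, 0, 0]
    - [0.4, -0.5, 0, 0, 0, -0.5]
    - [0.2, -0.6, 0, 0, 0, -1]
    - [0.1, -0.6, 0, 0, 0, -1]
    - [0, -0.6, 0, 0, 0, -1]
    - [0, -0.6, 0, 0, 0, -1]
    - [0.1, -0.6, 0, 0, 0, -1]
    - [0.1, -0.6, 0, 0, 0, -1]

```text
t: 35.9
ee_pos: [515.5, 16.8, 76.1]
orientation: [-1.591, 1.436, -0.131]
wrist_force: [-1.4, -0.1, 1.5]
opening: 0.2
```

```bash
python3 fr.py
```

```text
filter frame [-181.4    5.7   76.1] t 35.9 force f [-1.4 -0.2  1.5] axis [ 0.13 -0.   -0.99] q [-0.17  0.06  2.15  0.01  0.79 -1.63]
```

>>> carry_out:
  plan:
    - [0.1, -0.8, 0, 0, 0, -1]
    - [0.1, -0.8, 0, 0, 0, -1]
    - [0.15, -0.8, 0, 0, 0, -1]
    - [0.15, -0.8, 0, 0, 0, -1]
    - [0.15, -0.8, 0, 0, 0, -1]
    - [0.2, -0.8, 0, 0, 0, -1]
    - [0.2, -0.6, 0, 0, 0, 0]

```text
t: 36.6
ee_pos: [573.2, 10.2, 74.5]
orientation: [-1.583, 1.326, -0.123]
wrist_force: [-1.7, -0.2, 1.6]
opening: -0.2
```

```bash
python3 fr.py; python3 - <<'E'
from h import *
im=eyes.capture('top'); cv2.imwrite('pics/t16.png',cv2.resize(im[100:300,200:460,::-1],None,fx=3,fy=3,interpolation=cv2.INTER_CUBIC))
im=eyes.capture('scene'); cv2.imwrite('pics/s16.png',cv2.resize(im[150:350,240:500,::-1],None,fx=3,fy=3,interpolation=cv2.INTER_CUBIC))
E
```

```text
filter frame [-123.3    5.7   74.5] t 36.6 force f [-1.6 -0.4  1.6] axis [ 0.24 -0.   -0.97] q [-0.16  0.14  2.08  0.02  0.68 -1.63]
```

View pics/t16.png

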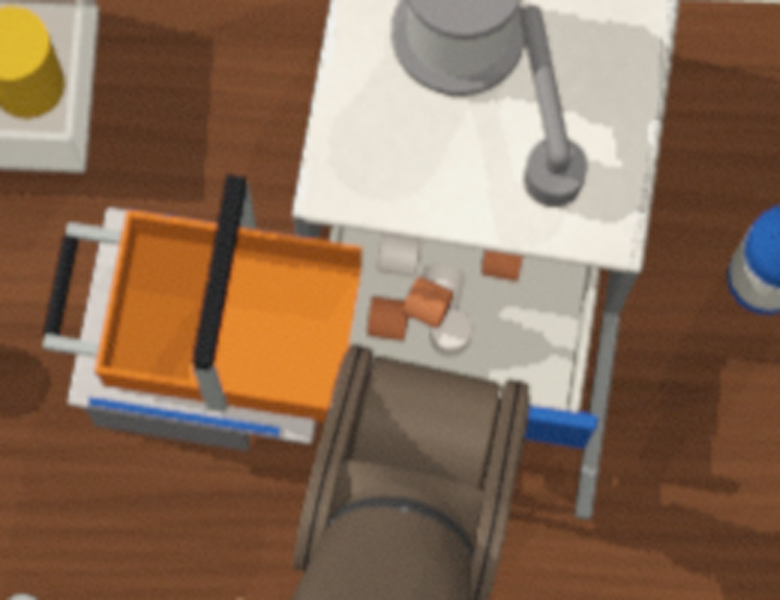

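View pics/s16.png

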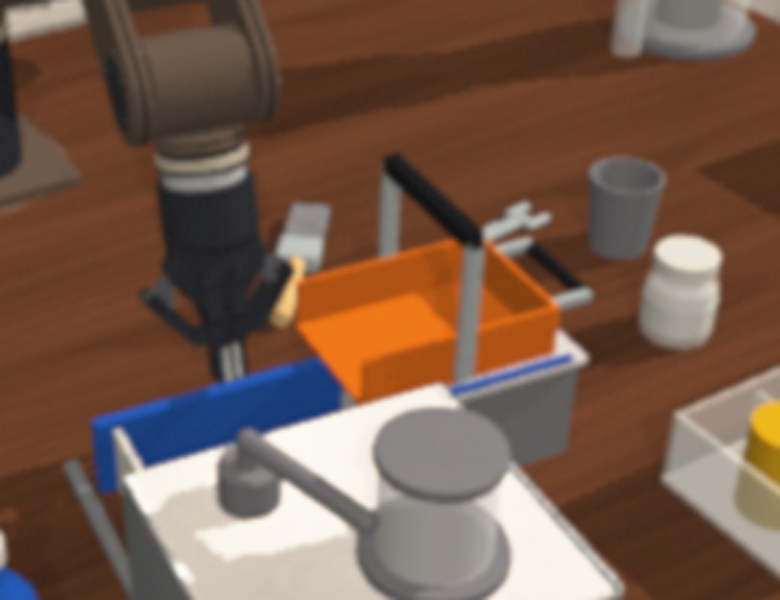

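>>> carry_out:
  plan:
    - [0.15, -0.5, 0, 0, 0, 0]
    - [0.15, -0.5, 0, 0, 0, 0]
    - [0.15, -0.5, 0, 0, 0, 0]
    - [0.15, -0.5, 0, 0, 0, 0]
    - [0.15, -0.5, 0, 0, 0, 0]
    - [0.1, -0.3, 0, 0, 0, 0]

```text
t: 37.3
ee_pos: [605.8, 6.6, 74.2]
orientation: [-1.583, 1.324, -0.123]
wrist_force: [-2.2, 0.3, 0.8]
opening: 0.1
```

```bash
python3 fr.py; python3 - <<'E'
from h import *
im=eyes.capture('top'); cv2.imwrite('pics/t17.png',cv2.resize(im[140:270,290:420,::-1],None,fx=4,fy=4,interpolation=cv2.INTER_CUBIC))
E
```

```text
filter frame [-90.5   5.7  74.2] t 37.3 force f [-2.2  0.1  0.8] axis [ 0.24 -0.   -0.97] q [-0.16  0.2   2.01  0.01  0.68 -1.63]
```

View pics/t17.png

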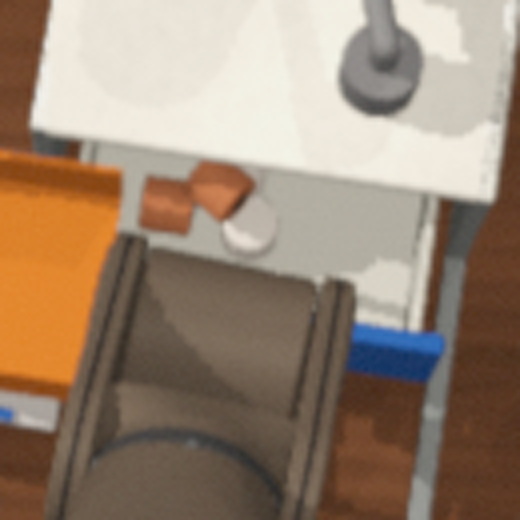

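>>> carry_out:
  plan:
    - [0.15, -0.4, 0, 0, 0, 0]
    - [0.1, -0.4, 0, 0, 0, 0]
    - [0.1, -0.4, 0, 0, 0, 0]
    - [0.1, -0.4, 0, 0, 0, 0]

```text
t: 37.75
ee_pos: [623.5, 4.6, 73.5]
orientation: [-1.583, 1.324, -0.123]
wrist_force: [-1.8, 0.0, 1.0]
opening: -0.1
```

```bash
python3 fr.py; python3 - <<'E'
from h import *
im=eyes.capture('top'); cv2.imwrite('pics/t18.png',cv2.resize(im[140:270,290:420,::-1],None,fx=4,fy=4,interpolation=cv2.INTER_CUBIC))
E
```

```text
filter frame [-72.7   5.7  73.5] t 37.75 force f [-1.8 -0.2  1. ] axis [ 0.24 -0.   -0.97] q [-0.16  0.24  1.97  0.01  0.69 -1.63]
```

View pics/t18.png

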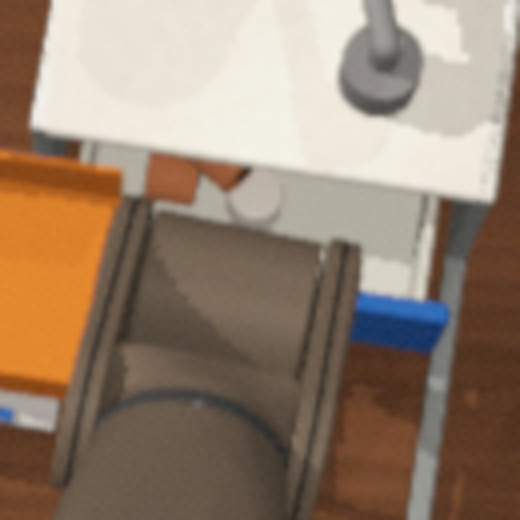

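>>> carry_out:
  plan:
    - [0.1, -0.5, 0, 0, 0, 0]
    - [0.1, -0.5, 0, 0, 0, 0]
    - [0.1, -0.5, 0, 0, 0, 0]
    - [0.1, -0.5, 0, 0, 0, 0]
    - [0.1, -0.5, 0, 0, 0, 0]
    - [0.1, -0.4, 0, 0, 0, 0]
    - [0.1, -0.4, 0, 0, 0, 0]

```text
t: 38.5
ee_pos: [657.7, 0.7, 73.3]
orientation: [-1.584, 1.331, -0.123]
wrist_force: [-8.7, 0.7, 5.8]
opening: 0.4
```

```bash
python3 fr.py
```

```text
filter frame [-38.2   5.7  73.3] t 38.5 force f [-8.7 -0.3  5.8] axis [ 0.24 -0.   -0.97] q [-0.16  0.31  1.88  0.01  0.72 -1.62]
```

```bash
python3 - <<'E'
from h import *
im=eyes.capture('top'); cv2.imwrite('pics/t19.png',cv2.resize(im[140:270,290:420,::-1],None,fx=4,fy=4,interpolation=cv2.INTER_CUBIC))
im=eyes.capture('wrist'); cv2.imwrite('pics/w19.png',im[:,:,::-1])
F=Ro.from_euler('z',-.112); O=np.array([695.1,-9.2,0])
for q in ((0,115,90),(0,-115,90),(-15,-115,90),(-30,-115,90)): print((proj('top',O+F.apply(q))-[290,140])*4)
E
```

```text
[ 52.61736599 148.55327016]
[463.21816387 212.14536414]
[459.61333084 237.92467573]
[455.99249264 263.81844538]
```

View pics/t19.png

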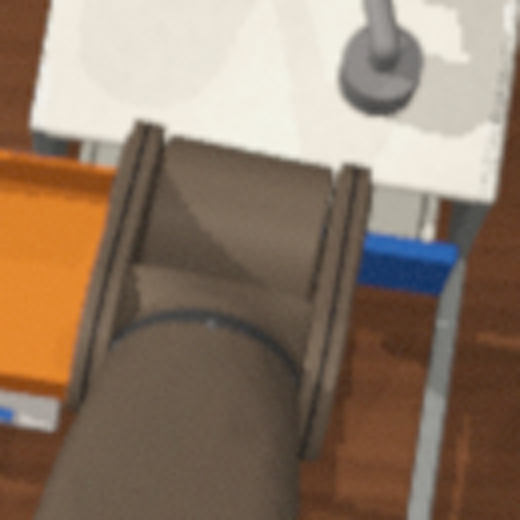

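View pics/w19.png

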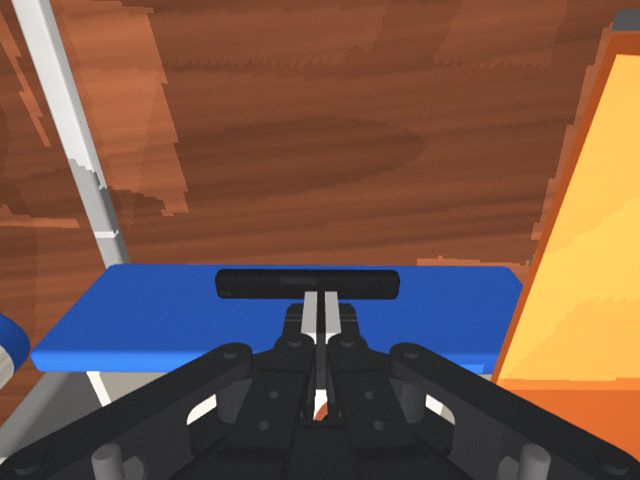

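>>> carry_out:
  plan:
    - [0.1, -0.4, 0, 0, 0, 0]
    - [0.1, -0.4, 0, 0, 0, 0]

```text
t: 38.8
ee_pos: [665.9, -0.2, 73.4]
orientation: [-1.584, 1.333, -0.124]
wrist_force: [-0.3, -0.3, -0.6]
opening: 0.0
```

```bash
python3 fr.py
```

```text
filter frame [-30.    5.7  73.4] t 38.8 force f [-0.3 -0.4 -0.6] axis [ 0.24 -0.   -0.97] q [-0.16  0.32  1.86  0.01  0.72 -1.62]
```

```bash
python3 - <<'E'
from h import *
im=eyes.capture('top'); cv2.imwrite('pics/t20.png',cv2.resize(im[140:270,290:420,::-1],None,fx=4,fy=4,interpolation=cv2.INTER_CUBIC))
im=eyes.capture('wrist'); cv2.imwrite('pics/w20.png',im[:,:,::-1])
E
```

```text
(no output)
```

View pics/t20.png

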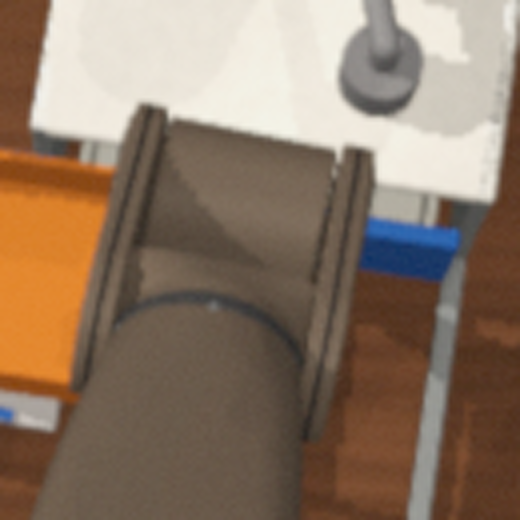

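View pics/w20.png

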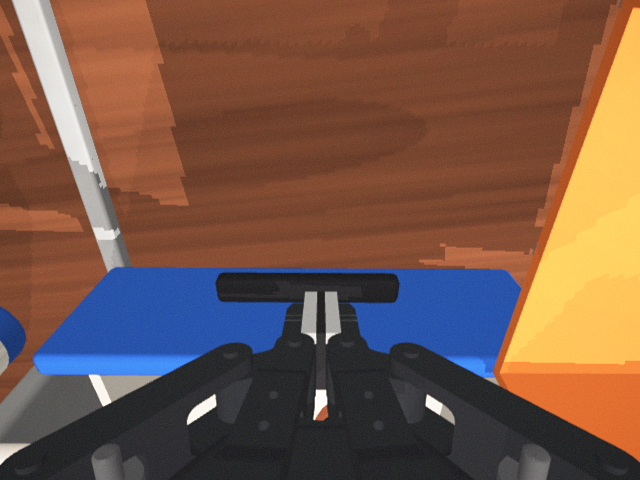

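>>> carry_out:
  plan:
    - [0.1, -0.3, 0, 0, 0, 0]
    - [0.1, -0.3, 0, 0, 0, 0]

```text
t: 39.1
ee_pos: [669.7, -0.4, 72.6]
orientation: [-1.584, 1.343, -0.123]
wrist_force: [-18.0, 0.9, 12.7]
opening: -0.1
```

```bash
python3 fr.py
```

```text
filter frame [-26.2   6.   72.6] t 39.1 force f [-18.   -1.1  12.7] axis [ 0.23 -0.   -0.97] q [-0.15  0.34  1.84  0.01  0.74 -1.62]
```

>>> carry_out:
  plan:
    - [0, -0.2, 0, 0, 0, 0]

```text
t: 39.2
ee_pos: [669.4, -0.2, 72.5]
orientation: [-1.586, 1.35, -0.124]
wrist_force: [-8.2, -0.3, 5.1]
opening: 0.2
```

```bash
python3 fr.py;  python3 - <<'E'
from h import *
im=eyes.capture('scene'); cv2.imwrite('pics/s21.png',cv2.resize(im[200:400,240:500,::-1],None,fx=3,fy=3,interpolation=cv2.INTER_CUBIC))
E
```

```text
filter frame [-26.6   6.   72.5] t 39.2 force f [-8.1 -1.2  5.1] axis [ 0.22 -0.   -0.98] q [-0.15  0.34  1.84  0.01  0.75 -1.62]
```

View pics/s21.png

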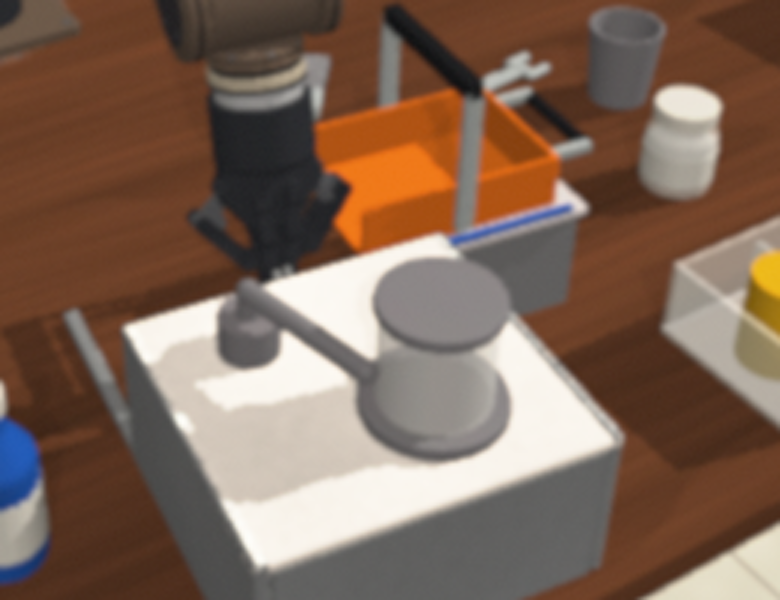

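>>> carry_out:
  plan:
    - [0.05, -0.4, 0, 0, 0, 0]
    - [0.05, -0.4, 0, 0, 0, 0]

```text
t: 39.45
ee_pos: [669.5, -0.1, 71.8]
orientation: [-1.592, 1.376, -0.128]
wrist_force: [-17.0, 0.9, 10.6]
opening: -0.2
```

```bash
python3 fr.py
```

```text
filter frame [-26.5   6.2  71.8] t 39.45 force f [-17.   -1.   10.6] axis [ 0.19 -0.   -0.98] q [-0.15  0.35  1.82  0.01  0.78 -1.62]
```

```bash
python3 - <<'E'
from h import *
F=Ro.from_euler('z',-.112); O=np.array([695.1,-9.2,0])
p,R,s=pose()
im=eyes.capture('wrist'); cv2.imwrite('pics/w22.png',cv2.resize(im[330:480,200:440,::-1],None,fx=3,fy=3,interpolation=cv2.INTER_CUBIC))
print([F.inv().apply(at_z('wrist',(321,412),z,s)-O).round(0) for z in (60,80,100,125)])
print(proj('wrist',O+F.apply([0,0,125]),s),proj('wrist',O+F.apply([0,-127,125]),s),proj('wrist',O+F.apply([0,-100,125]),s), [proj('wrist',O+F.apply([x,-115,90]),s).round() for x in (-20,-15,-10,-5,0)])
E
```

```text
[array([54.,  7., 60.]), array([28.,  7., 80.]), array([  2.,   7., 100.]), array([-30.,   7., 125.])]
[300.19945205 471.99380932] [-75.03122359 469.20412635] [  4.5858813  469.79604619] [array([ 15., 350.]), array([ 20., 360.]), array([ 25., 369.]), array([ 29., 377.]), array([ 34., 386.])]
```

View pics/w22.png

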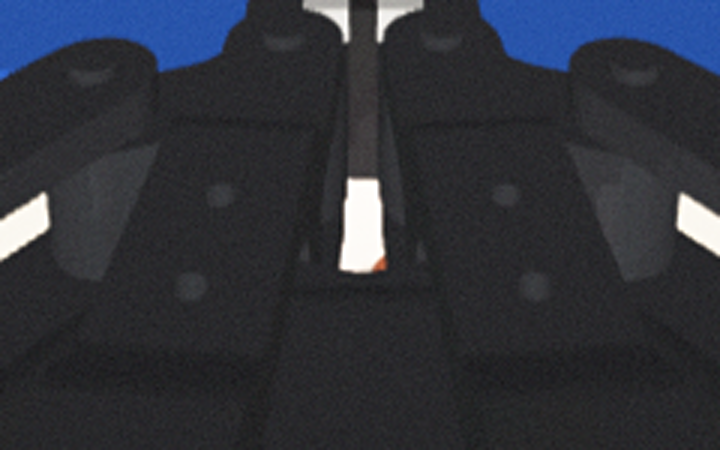

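```bash
python3 - <<'E'
from h import *
F=Ro.from_euler('z',-.112); O=np.array([695.1,-9.2,0])
p,R,s=pose()
im=eyes.capture('wrist'); cv2.imwrite('pics/w23.png',im[:,:,::-1])
t=eyes.capture('top'); cv2.imwrite('pics/t23.png',cv2.resize(t[180:220,370:430,::-1],None,fx=10,fy=10,interpolation=cv2.INTER_CUBIC))
for x in (-30,-20,-12,-5,0): print(x,[((proj('top',O+F.apply([x,-115,z]))-[370,180])*10+5).round() for z in (20,90)])
print([((proj('top',O+F.apply([0,-127,125]))-[370,180])*10+5).round()])
E
```

```text
-30 [array([306., 348.]), array([345., 265.])]
-20 [array([312., 307.]), array([351., 221.])]
-12 [array([316., 274.]), array([356., 187.])]
-5 [array([320., 245.]), array([360., 157.])]
0 [array([323., 225.]), array([363., 135.])]
[array([440.,  96.])]
```

View pics/w23.png

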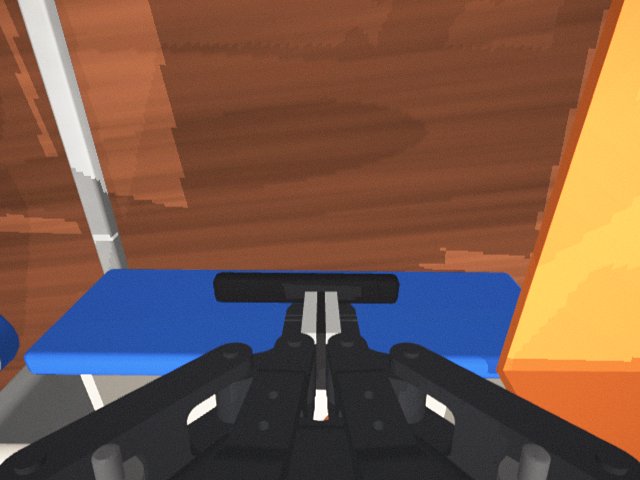

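View pics/t23.png

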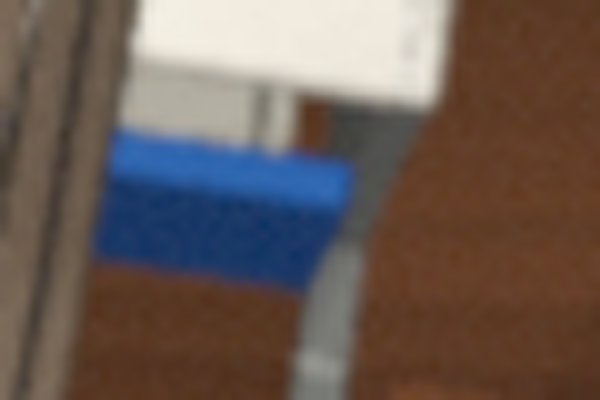

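>>> carry_out:
  plan:
    - [0.05, -0.6, 0, 0, 0, -0.5]
    - [0.05, -0.6, 0, 0, 0, -0.5]

```text
t: 39.8
ee_pos: [669.5, -0.1, 71.9]
orientation: [-1.603, 1.395, -0.137]
wrist_force: [-24.5, 0.1, 17.9]
opening: 0.1
```

```bash
python3 fr.py
```

```text
filter frame [-26.4   6.2  71.9] t 39.8 force f [-24.4  -2.7  17.9] axis [ 0.18 -0.   -0.98] q [-0.15  0.36  1.81  0.    0.8  -1.62]
```

```bash
python3 - <<'E'
from h import *
F=Ro.from_euler('z',-.112)
s=read_state(); f=s['wrist_force'];m=s['torque']
f=F.inv().apply(f); m=F.inv().apply(m); print(f,m, 'my/fx lever mm', m[1]/f[0]*1000)
E
```

```text
[-24.37270843  -2.65759327  17.89078954] [-0.43313436  3.38810428 -0.12678977] my/fx lever mm -139.01221896420176
```

>>> carry_out:
  plan:
    - [-0.2, 0.5, 0, 0, 0, 0]
    - [-0.4, 1.5, 0, 0, 0, 0.5]
    - [-0.6, 2.5, 0, 0, 0, 0.5]
    - [-1.5, 3.0, 0, 0, 0, 0]
    - [-2.0, 2.5, 0, 0, 0, 0]
    - [-2.0, 1.5, 0, 0, 0, 0]
    - [-1.0, 0.5, 0, 0, 0, 0]
    - [0, 0, 0, 0, 0, 0]

```text
t: 40.6
ee_pos: [538.5, 14.2, 131.5]
orientation: [-1.602, 1.401, -0.137]
wrist_force: [1.1, -0.1, 0.2]
opening: 0.1
```

```bash
python3 fr.py; python3 - <<'E'
from h import *
im=eyes.capture('wrist'); cv2.imwrite('pics/w24.png',im[:,:,::-1])
t=eyes.capture('top'); cv2.imwrite('pics/t24.png',cv2.resize(t[140:270,290:420,::-1],None,fx=4,fy=4,interpolation=cv2.INTER_CUBIC))
t=eyes.capture('scene'); cv2.imwrite('pics/s24.png',cv2.resize(t[200:400,240:500,::-1],None,fx=3,fy=3,interpolation=cv2.INTER_CUBIC))
E
```

```text
filter frame [-158.3    5.7  131.5] t 40.6 force f [ 1.1 -0.   0.2] axis [ 0.17 -0.   -0.99] q [-0.16  0.01  2.09  0.01  0.87 -1.63]
```

View pics/w24.png

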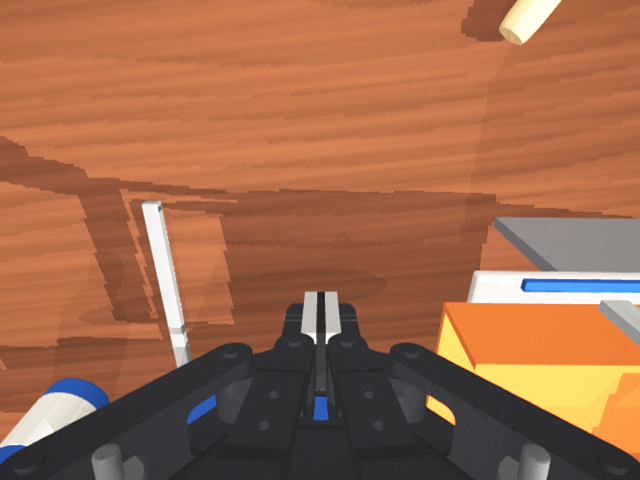

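View pics/t24.png

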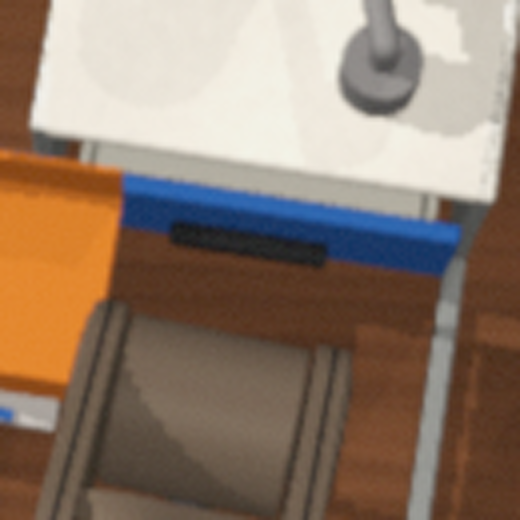

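View pics/s24.png

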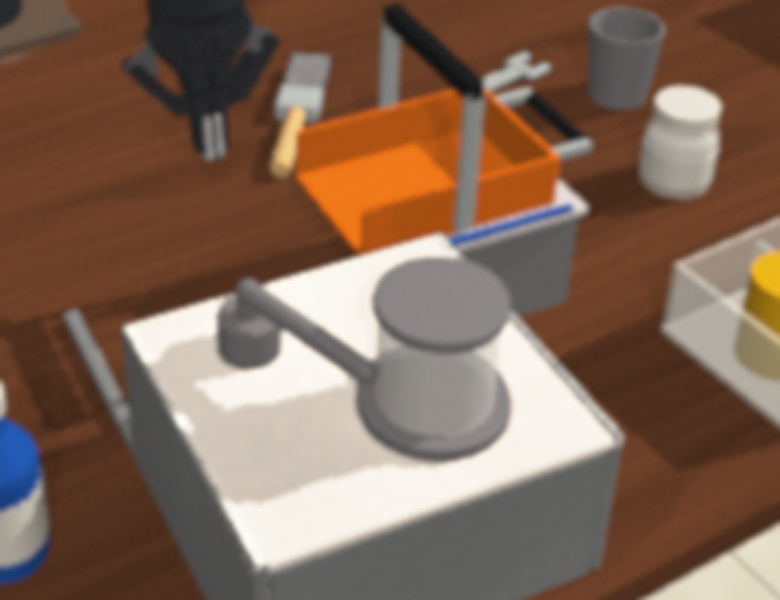

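```bash
cat >> h.py <<'E'
FF=Ro.from_euler('z',-.112); OO=np.array([695.1,-9.2,0])
def W(x,y,z): return OO+FF.apply([x,y,0])+np.array([0,0,z])
def L(p): return FF.inv().apply(np.asarray(p)-OO)
E
python3 - <<'E'
from h import *
plan(W(-11,12,112),down(1.459),10,dec=1)
E
```

```text
dist [147.2 -10.1 -17.6] rotvec deg [ 0.4 -0.3  9.5]
[[0.1,-0.4,0.0,0.0,0.0,0.3],[0.3,-1.1,0.0,0.0,0.0,0.7],[0.4,-1.6,0.1,0.0,0.0,1.1],[0.5,-2.0,0.1,0.1,0.0,1.3],[0.5,-2.1,0.1,0.1,0.0,1.4],[0.4,-2.2,0.1,0.1,0.0,1.4],[0.4,-2.0,0.1,0.1,0.0,1.3],[0.3,-1.6,0.1,0.0,0.0,1.1],[0.2,-1.1,0.0,0.0,0.0,0.7],[0.1,-0.4,0.0,0.0,0.0,0.3]]
```

>>> carry_out:
  plan:
    - [0.1, -0.4, 0, 0, 0, 0.3]
    - [0.2, -1.1, 0, 0, 0, 0.7]
    - [0.3, -1.6, 0.1, 0, 0, 1.1]
    - [0.3, -2.0, 0.1, 0, 0, 1.3]
    - [0.3, -2.0, 0.1, 0, 0, 1.4]
    - [0.3, -1.8, 0.1, 0, 0, 1.4]
    - [0.3, -1.6, 0.1, 0, 0, 1.0]
    - [0.2, -1.2, 0.1, 0, 0, 0.8]
    - [0.1, -0.7, 0, 0, 0, 0.5]
    - [0, -0.4, 0, 0, 0, 0.2]
    - [0, 0, 0, 0, 0, 0]

```text
t: 41.85
ee_pos: [676.1, 4.7, 107.3]
orientation: [2.305, 1.564, -2.515]
wrist_force: [0.4, 0.0, 0.3]
opening: 0.1
```

```bash
python3 fr.py; python3 - <<'E'
from h import *
plan(W(-11,12,92),down(1.459),4,dec=2)
E
```

```text
filter frame [-20.4  11.7 107.3] t 41.85 force f [0.4 0.1 0.3] axis [-0.01 -0.   -1.  ] q [-0.14  0.41  1.66 -0.01  1.08 -1.6 ]
dist [  9.4  -0.8 -15.3] rotvec deg [ 0.3 -0.3 -0.3]
[[0.24,-0.15,0.0,0.0,0.0,0.0],[0.53,-0.33,0.01,0.1,-0.1,-0.1],[0.53,-0.32,0.01,0.1,-0.1,-0.1],[0.24,-0.15,0.0,0.0,0.0,0.0]]
```

>>> carry_out:
  plan:
    - [0.1, -0.3, 0, 0, 0, 0]
    - [0.3, -0.4, 0, 0, 0, 0]
    - [0.4, -0.2, 0, 0, 0, 0]
    - [0.4, 0, 0, 0, 0, 0]
    - [0.4, 0, 0, 0, 0, 0]
    - [0.3, 0, 0, 0, 0, 0]

```text
t: 42.45
ee_pos: [684.4, 3.9, 90.0]
orientation: [2.216, 1.563, -2.603]
wrist_force: [-8.2, 0.2, 18.9]
opening: 0.2
```

```bash
python3 fr.py
```

```text
filter frame [-12.1  11.8  90. ] t 42.45 force f [-8.1 -0.7 18.9] axis [-0.01 -0.   -1.  ] q [-0.14  0.45  1.64 -0.01  1.06 -1.6 ]
```

>>> carry_out:
  plan:
    - [0.4, 0.3, 0, 0, 0, 0]
    - [0.4, 0.5, 0, 0, 0, 0]
    - [0.4, 0.6, 0, 0, 0, 0]
    - [0.4, 0.6, 0, 0, 0, 0]

```text
t: 42.85
ee_pos: [680.2, 4.1, 89.9]
orientation: [-1.697, 1.532, -0.234]
wrist_force: [3.6, -0.1, 5.7]
opening: -0.3
```

```bash
python3 fr.py; python3 - <<'E'
from h import *
t=eyes.capture('top'); cv2.imwrite('pics/t25.png',cv2.resize(t[140:270,290:420,::-1],None,fx=4,fy=4,interpolation=cv2.INTER_CUBIC))
E
```

```text
filter frame [-16.3  11.5  89.9] t 42.85 force f [3.6 0.3 5.7] axis [ 0.04 -0.   -1.  ] q [-0.14  0.42  1.68 -0.    1.   -1.6 ]
```

View pics/t25.png

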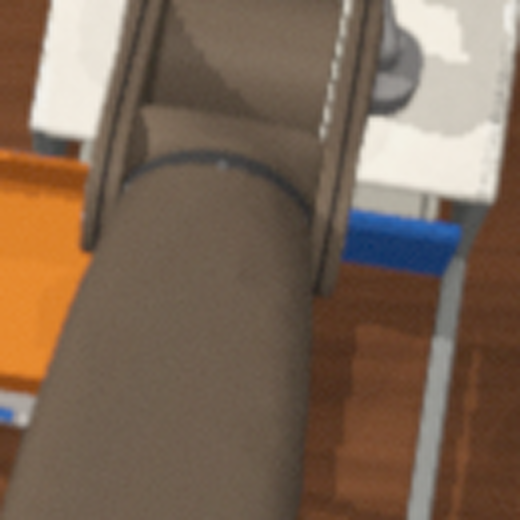

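>>> carry_out:
  plan:
    - [0.8, 0, 0, 0, 0, 0]
    - [0.8, 0.4, 0, 0, 0, 0]
    - [0.8, 0.7, 0, 0, 0, 0]
    - [0.8, 0.8, 0, 0, 0, 0]
    - [0.8, 0.8, 0, 0, 0, 0]

```text
t: 43.4
ee_pos: [679.8, 4.1, 89.6]
orientation: [-1.633, 1.466, -0.169]
wrist_force: [2.5, 0.9, 16.7]
opening: -0.1
```

```bash
python3 fr.py; python3 - <<'E'
from h import *
t=eyes.capture('top'); cv2.imwrite('pics/t26.png',cv2.resize(t[140:270,290:420,::-1],None,fx=4,fy=4,interpolation=cv2.INTER_CUBIC))
E
```

```text
filter frame [-16.7  11.5  89.6] t 43.4 force f [ 2.4  1.2 16.7] axis [ 0.1  -0.01 -0.99] q [-0.14  0.39  1.73 -0.    0.92 -1.6 ]
```

View pics/t26.png

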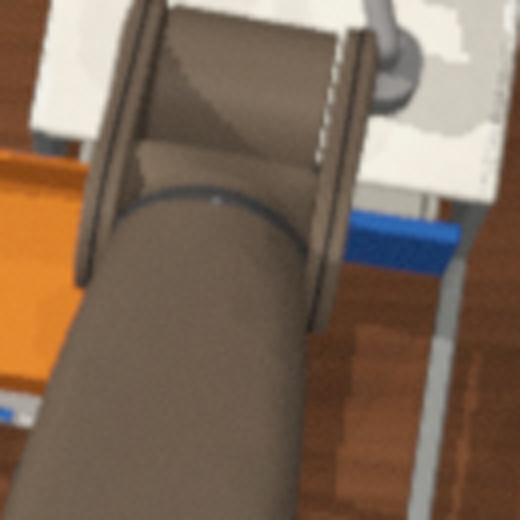

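>>> carry_out:
  plan:
    - [0.6, 1.5, 0, 0, 0, 2]
    - [0.6, 2.0, 0, 0, 0, 3]
    - [0.6, 2.0, 0, 0, 0, 3]

```text
t: 43.75
ee_pos: [636.2, 8.3, 79.0]
orientation: [2.361, 1.561, -2.459]
wrist_force: [-0.1, 0.5, 0.6]
opening: -0.1
```

```bash
python3 fr.py; python3 - <<'E'
from h import *
t=eyes.capture('top'); cv2.imwrite('pics/t27.png',cv2.resize(t[140:270,290:420,::-1],None,fx=4,fy=4,interpolation=cv2.INTER_CUBIC))
E
```

```text
filter frame [-60.5  10.8  79. ] t 43.75 force f [-0.2  0.5  0.6] axis [-0.01 -0.01 -1.  ] q [-0.14  0.37  1.77 -0.01  1.01 -1.6 ]
```

View pics/t27.png

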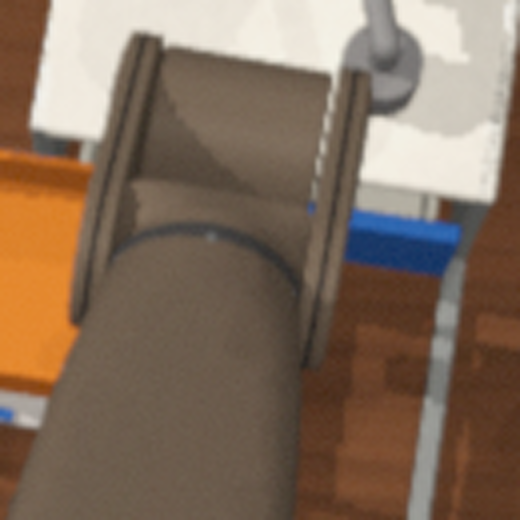

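```bash
python3 - <<'E'
from h import *
st=dict(ee_pos=np.array([669.5,-.1,71.8]),orientation=np.array([-1.592,1.376,-.128]))
for n,xy,z in (('panel outer top L',(28,355),90),('panel outer top2',(200,355),90),('panel inner top',(60,375),90),('panel bottom',(110,269),20),('wall a',(86,376),82),('wall b',(100,406),82),('wall b125',(100,406),125),('grey corner',(0,425),125)):
    print(n,L(at_z('wrist',xy,z,st)).round(1))
im=cv2.imread('pics/w23.png'); cv2.imwrite('pics/w23z.png',cv2.resize(im[330:480,0:200],None,fx=4,fy=4,interpolation=cv2.INTER_CUBIC))
im=cv2.imread('pics/t24.png'); cv2.imwrite('pics/t24z.png',cv2.resize(im[120:300,320:520],None,fx=3,fy=3,interpolation=cv2.INTER_CUBIC))
E
```

```text
panel outer top L [ -17.4 -111.    90. ]
panel outer top2 [-18.1 -41.7  90. ]
panel inner top [  -6.4 -101.7   90. ]
panel bottom [ -15.2 -115.2   20. ]
wall a [  2.9 -98.3  82. ]
wall b [ 22.6 -97.5  82. ]
wall b125 [-32.  -58.8 125. ]
grey corner [-23.  -92.2 125. ]
```

View pics/w23z.png

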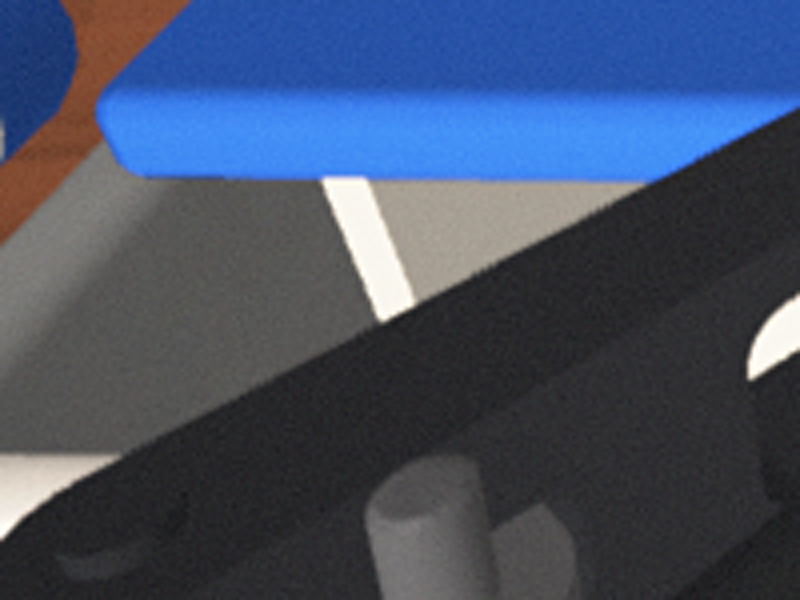

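View pics/t24z.png

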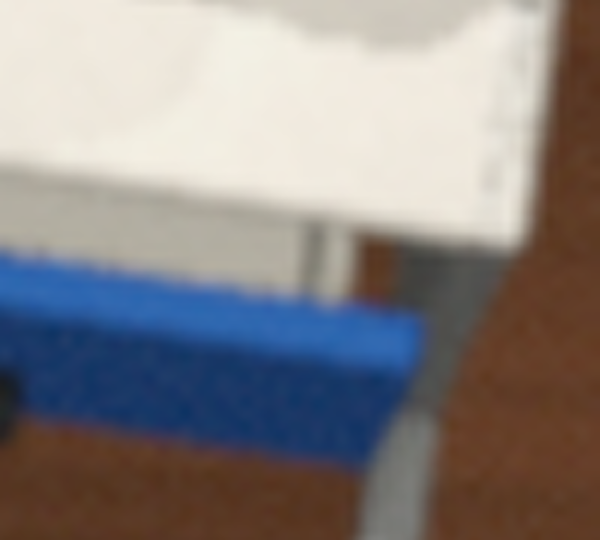

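>>> carry_out:
  plan:
    - [-0.5, 1.0, 0, 0, 0, 0]
    - [-1.0, 2.0, 0, 0, 0, -4]
    - [-1.0, 2.0, 0, 0, 0, -7]
    - [-1.0, 2.0, 0, 0, 0, -8]
    - [-1.0, 1.5, 0, 0, 0, -8]
    - [-1.0, 0.5, 0, 0, 0, -6]
    - [0, 0, 0, 0, 0, -3]
    - [0, 0, 0, 0, 0, 0]

```text
t: 44.6
ee_pos: [531.7, 20.0, 120.9]
orientation: [-1.585, 0.92, -0.119]
wrist_force: [0.3, 0.6, 0.4]
opening: 0.2
```

```bash
python3 fr.py; python3 - <<'E'
from h import *
p,R,s=pose()
im=eyes.capture('wrist'); cv2.imwrite('pics/w28.png',im[:,:,::-1])
for q in ((0,-127,125),(0,127,125),(0,0,111),(-17,-115,90),(-17,115,90),(61,21,80),(0,-115,90),(0,115,90)): print(q,proj('wrist',W(*q),s).round(0))
t=eyes.capture('top'); cv2.imwrite('pics/t28.png',cv2.resize(t[140:270,290:420,::-1],None,fx=4,fy=4,interpolation=cv2.INTER_CUBIC))
E
```

```text
filter frame [-165.6   10.8  120.9] t 44.6 force f [0.2 0.7 0.4] axis [ 0.61 -0.   -0.8 ] q [-0.17 -0.18  2.38  0.1   0.28 -1.72]
(0, -127, 125) [147. 407.]
(0, 127, 125) [465. 410.]
(0, 0, 111) [306. 390.]
(-17, -115, 90) [166. 356.]
(-17, 115, 90) [447. 359.]
(61, 21, 80) [330. 374.]
(0, -115, 90) [173. 363.]
(0, 115, 90) [442. 366.]
```

View pics/w28.png

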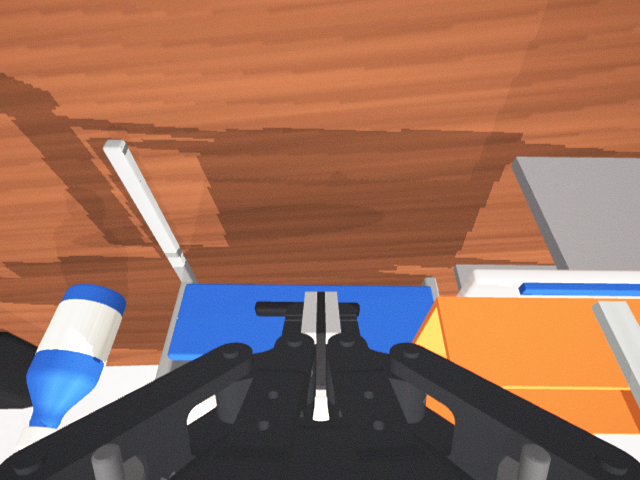

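View pics/t28.png

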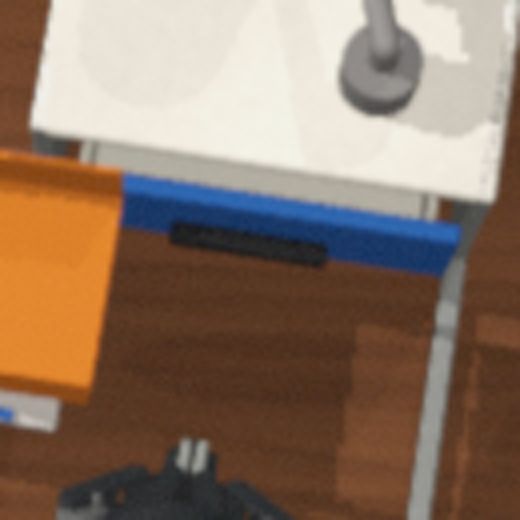

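```bash
python3 - <<'E'
from h import *
p,R,s=pose()
a=lambda x,y:(290+x/4-.4,140+y/4-.4)
for z in (0,20,40): print(z,'face bottom',L(at_z('top',a(463,257),z)).round(1), 'inner corner', L(at_z('top',a(320+430/3,120+410/3),z)).round(1))
im=cv2.imread('pics/w28.png'); cv2.imwrite('pics/w28z.png',cv2.resize(im[230:400,120:270],None,fx=4,fy=3.5,interpolation=cv2.INTER_CUBIC))
print('pred side outer edge x=0 y=-127', [proj('wrist',W(0,-127,z),s).round(0) for z in (0,20,60,111,125)])
print('pred y=-117', [proj('wrist',W(0,-117,z),s).round(0) for z in (0,20,60,111,125)])
E
```

```text
0 face bottom [   3.  -125.5    0. ] inner corner [   3.2 -125.7    0. ]
20 face bottom [  -3.2 -123.7   20. ] inner corner [  -2.9 -123.9   20. ]
40 face bottom [  -9.3 -121.9   40. ] inner corner [  -9.1 -122.    40. ]
pred side outer edge x=0 y=-127 [array([183., 271.]), array([178., 288.]), array([168., 327.]), array([151., 386.]), array([146., 404.])]
pred y=-117 [array([193., 271.]), array([189., 288.]), array([179., 327.]), array([164., 386.]), array([159., 404.])]
```

View pics/w28z.png

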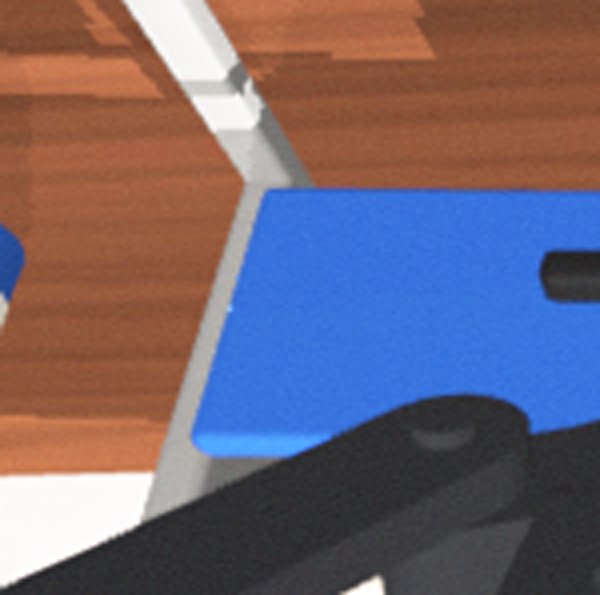

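```bash
python3 - <<'E'
from h import *
plan(W(-11,12,112),down(1.459),12,dec=1)
E
```

```text
dist [151.7 -15.7 -10.3] rotvec deg [ 0.4 -0.4 37.3]
[[0.2,-0.2,0.0,0.0,0.0,0.7],[0.5,-0.6,0.0,0.0,0.0,2.0],[0.8,-1.0,0.0,0.0,0.0,3.1],[0.9,-1.3,0.0,0.0,0.0,3.8],[0.9,-1.5,0.0,0.0,0.0,4.4],[0.9,-1.7,0.0,0.0,-0.1,4.6],[0.7,-1.7,0.0,0.0,-0.1,4.6],[0.5,-1.7,0.0,0.0,0.0,4.4],[0.4,-1.5,0.0,0.0,0.0,3.8],[0.2,-1.2,0.0,0.0,0.0,3.1],[0.1,-0.8,0.0,0.0,0.0,2.0],[0.0,-0.3,0.0,0.0,0.0,0.7]]
```

>>> carry_out:
  plan:
    - [0.2, -0.3, 0, 0, 0, 0.7]
    - [0.4, -0.6, 0, 0, 0, 2]
    - [0.7, -1.0, 0, 0, 0, 3]
    - [0.8, -1.3, 0, 0, 0, 4]
    - [0.8, -1.5, 0, 0, 0, 4.4]
    - [0.7, -1.7, 0, 0, 0, 4.6]
    - [0.5, -1.8, 0, 0, 0, 4.6]
    - [0.3, -1.7, 0, 0, 0, 4]
    - [0.2, -1.5, 0, 0, 0, 3]
    - [0, -1.2, 0, 0, 0, 2]
    - [0, -0.8, 0, 0, 0, 1]
    - [0, -0.4, 0, 0, 0, 0]
    - [0, 0, 0, 0, 0, 0]

```text
t: 46.0
ee_pos: [705.7, -2.4, 130.9]
orientation: [-1.848, 1.518, -0.391]
wrist_force: [-0.9, 0.1, 0.2]
opening: -0.3
```

```bash
python3 fr.py
```

```text
filter frame [  9.8   7.9 130.9] t 46.0 force f [-0.9 -0.   0.2] axis [ 0.05 -0.01 -1.  ] q [-0.14  0.42  1.6  -0.01  1.07 -1.59]
```

>>> carry_out:
  plan:
    - [0, 0.6, 0, 0, 0, 0.5]
    - [0, 0.8, 0.1, 0, 0, 1]
    - [0, 0.5, 0.1, 0, 0, 0.5]
    - [0, 0, 0, 0, 0, 0]

```text
t: 46.4
ee_pos: [684.0, 2.4, 129.4]
orientation: [-2.526, 1.553, -1.069]
wrist_force: [0.4, -0.3, -0.3]
opening: -0.2
```

```bash
python3 fr.py
```

```text
filter frame [-12.4  10.2 129.4] t 46.4 force f [ 0.5 -0.3 -0.3] axis [ 0.01 -0.01 -1.  ] q [-0.14  0.39  1.63 -0.02  1.1  -1.59]
```

>>> carry_out:
  plan:
    - [0.5, 0, 0, 0, 0, 0]
    - [1.0, 0, 0, 0, 0, 0]
    - [1.0, 0, 0, 0, 0, 0]
    - [0.7, 0, 0, 0, 0, 0]
    - [0.4, 0, 0, 0, 0, 0]
    - [0.4, 0, 0, 0, 0, 0]
    - [0.5, 0, 0, 0, 0, 0]
    - [0.7, 0, 0, 0, 0, 0]

```text
t: 47.2
ee_pos: [683.8, 2.0, 89.8]
orientation: [-3.03, 1.555, -1.571]
wrist_force: [-17.5, 2.0, 31.5]
opening: -0.1
```

```bash
python3 fr.py
```

```text
filter frame [-12.5   9.9  89.8] t 47.2 force f [-17.6  -0.   31.5] axis [ 0.   -0.02 -1.  ] q [-0.14  0.44  1.65 -0.02  1.05 -1.59]
```

>>> carry_out:
  plan:
    - [0.7, 0.5, 0, 0, 0, 0.5]
    - [0.7, 0.8, 0, 0, 0, 1]
    - [0.7, 1.0, 0, 0, 0, 1.5]

```text
t: 47.5
ee_pos: [679.7, 2.2, 90.0]
orientation: [-3.093, 1.555, -1.636]
wrist_force: [6.5, 0.2, 11.0]
opening: -0.2
```

```bash
python3 fr.py; python3 - <<'E'
from h import *
t=eyes.capture('top'); cv2.imwrite('pics/t29.png',cv2.resize(t[140:270,290:420,::-1],None,fx=4,fy=4,interpolation=cv2.INTER_CUBIC))
E
```

```text
filter frame [-16.5   9.6  90. ] t 47.5 force f [ 6.5  0.9 11. ] axis [ 0.   -0.02 -1.  ] q [-0.14  0.43  1.66 -0.02  1.05 -1.59]
```

View pics/t29.png

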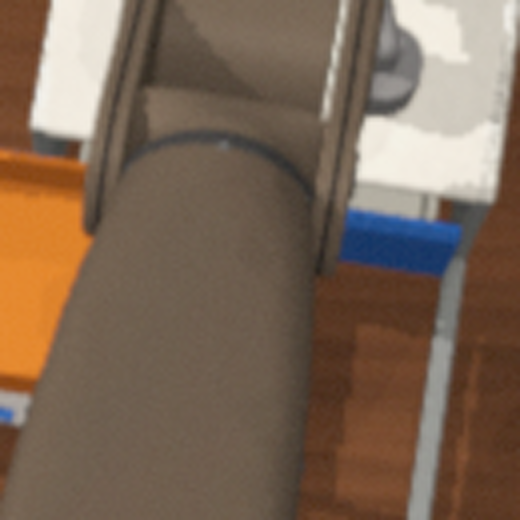

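>>> carry_out:
  plan:
    - [-0.6, 0, 0, 0, 0, 0]
    - [-1.5, 0, 0, 0, 0, 0]
    - [-2.5, 0.2, 0, 0, 0, 0]
    - [-3.0, 0.8, 0, 0, 0, 0]
    - [-3.0, 1.6, 0, 0, 0, 0]
    - [-3.0, 2.4, 0, 0, 0, 0]
    - [-2.0, 3.0, 0, 0, 0, 0]
    - [-1.0, 3.0, 0, 0, 0, 0]
    - [-0.5, 2.0, 0, 0, 0, 0]
    - [0, 1.0, 0, 0, 0, 0]
    - [0, 0, 0, 0, 0, 0]

```text
t: 48.65
ee_pos: [533.7, 21.4, 270.3]
orientation: [2.767, 1.553, -2.059]
wrist_force: [-0.5, 0.2, -0.2]
opening: -0.0
```

```bash
python3 fr.py; python3 - <<'E'
from h import *
p,R,s=pose()
t=eyes.capture('top'); cv2.imwrite('pics/t30.png',t[:,:,::-1]);cv2.imwrite('pics/t30z.png',cv2.resize(t[140:270,290:420,::-1],None,fx=4,fy=4,interpolation=cv2.INTER_CUBIC))
t=eyes.capture('scene'); cv2.imwrite('pics/s30.png',t[:,:,::-1])
t=eyes.capture('wrist'); cv2.imwrite('pics/w30.png',t[:,:,::-1])
for q in ((-17,-115,90),(-17,115,90),(0,-115,90),(0,-127,125),(61,21,80)): print(q,proj('wrist',W(*q),s).round(0))
E
```

```text
filter frame [-163.8   12.4  270.3] t 48.65 force f [-0.5  0.1 -0.2] axis [-0.01 -0.02 -1.  ] q [-0.14 -0.05  1.87 -0.02  1.32 -1.59]
(-17, -115, 90) [200. 361.]
(-17, 115, 90) [424. 363.]
(0, -115, 90) [202. 375.]
(0, -127, 125) [177. 398.]
(61, 21, 80) [331. 418.]
```

View pics/t30.png

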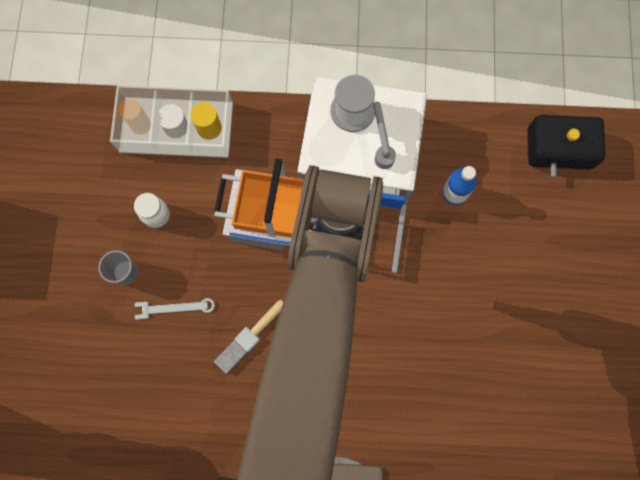

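View pics/s30.png

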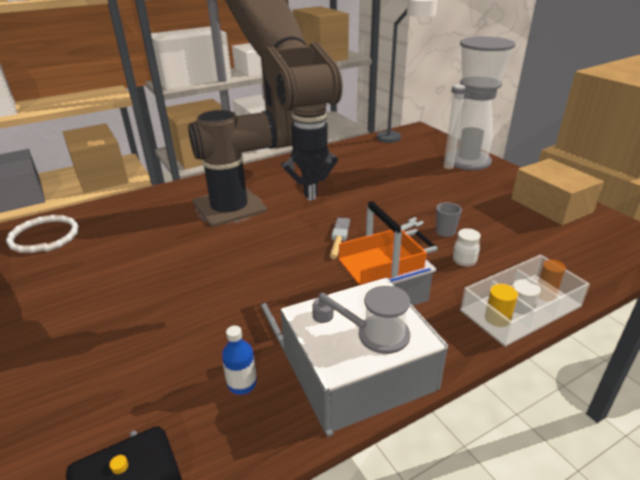

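View pics/w30.png

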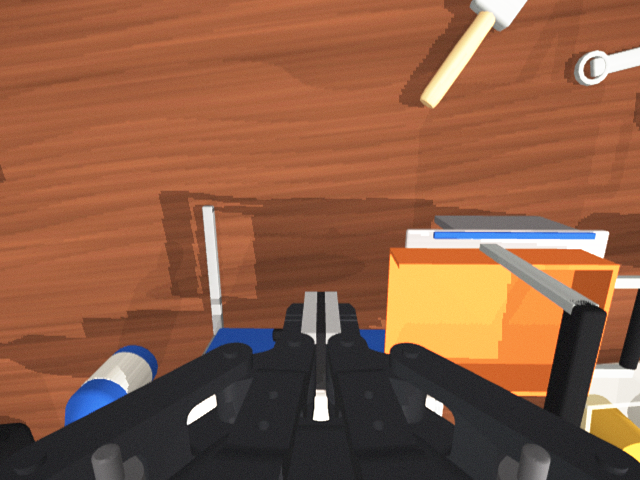

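```bash
python3 - <<'E'
from h import *
print(workorder.sign_off(), read_state()['t'])
E
```

```text
the job is handed in; nothing more can be done
the job is handed in; nothing more can be done
```

I handed the job in at about 48.8 s. Everything checks out except one point: I could not fully confirm that the drawer is home.

**What I did**
- I carried the tray level by its arch and stood it on the shelf with its open end towards the drawer. The pouring edge was about 15 mm past the shelf edge. Then I let go.
- I took it by the rear bar and tipped it to about 67°. All six pieces showed in the drawer in the pictures.
- I lowered the tray back level and let go. The pictures show it empty, centred on the shelf to about 2 mm, with the pouring edge about 17 mm past the shelf edge.
- I pushed the drawer in with the closed fingertips.

**Is the drawer home?**
- **Evidence for:** Resistance rose to about 9 N and then dropped to zero. After that the drawer met a hard stop and did not move under 24 N. It did not spring back, and it stayed put when I dragged back on it with about 6 N, more than its 2 N of friction. This is how the catch should behave when it seats.
- **Evidence against:** The cameras put the panel's outer face about 16 to 18 mm in front of my estimate of the housing face. If the drawer started fully out at 180 mm, it is that far short of home, perhaps held by a wedged piece. One terracotta piece lay on top of the others when I closed it. I judged the seated catch more likely.

**Bystanders:** In the last pictures the bottle, jar, cup, brush and spanner stand where they were. I saw nothing spilled.

**Extra contact:** While testing the hold I pressed the fingertips on the panel's top edge with up to about 32 N.

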